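# Nest the stacking cups and sweep them home into their rack

### The job

Nest the medium cup in the large one and the small cup in the medium one, set down gently, so that all three stand in one straight stack on the counter where the large cup is; leave everything else on the counter alone. Then, without lifting the large cup, push the stack with the flat wooden board through the open front of the three-sided rack, until the board's long edge lies flush across both ends of the rack's side walls and closes the front, with the stack standing upright inside.

Things in the scene. Friction and masses are not known exactly. Their poses are not given: they have to be found in the camera images.
- cup_large: largest of three plain grey-brown stoneware stacking cups of one shape: straight round foot 62 mm across and 26 mm high, then flaring to a rim 80 mm across at 80 mm height; wall 3 mm; inner floor 28 mm above the underside (the well there is about 56 mm across). 350 g. In front of the rack's open side. Origin: centre of the underside, z up through the mouth
- cup_medium: medium grey-brown stoneware cup, same shape: foot 50 mm across and 26 mm high, rim 68 mm across at 76 mm height, wall 3 mm, inner floor at 28 mm (well about 44 mm across). 220 g. Nested, its underside rests on the large cup's inner floor, 28 mm above that cup's underside, and its top 24 mm stand out. Origin: centre of the underside, z up
- cup_small: small grey-brown stoneware cup, same shape: foot 39 mm across and 26 mm high, rim 56 mm across at 72 mm height, wall 3 mm, inner floor at 28 mm. 150 g. Nested, its underside rests on the medium cup's inner floor, 28 mm above that cup's underside, and its top 24 mm stand out. Origin: centre of the underside, z up
- board: loose flat pale wooden board with straight edges, 60 mm (its x) by 220 mm (its y) by 22 mm high, 180 g, lying flat on the counter; the large cup stands between it and the rack. Origin: centre of the underside; its long edges are at x = +-30 mm
- rack: low three-sided brown wooden rack fixed on the counter, no floor: two side walls and a back wall, 40 mm high, 12 mm thick. Origin: on the counter in the middle of the open front, midway between the free ends of the side walls (x = 0, y = +-71 mm); x points inwards to the back wall (inner face at x = 110 mm), y across the opening, z up. Clear width 130 mm, outer width 154 mm
- spice_jar: small amber glass jar, 34 mm across, 75 mm high; bystander. Origin: centre of the underside
- salt_jar: clear glass jar, 44 mm across, 85 mm high; bystander. Origin: centre of the underside
- pepper_mill: turned dark wood pepper mill, 52 mm across, 160 mm high; bystander. Origin: centre of the underside
- mug: blue ceramic mug, 80 mm across, 90 mm high, handle at its +y; bystander. Origin: centre of the underside
- spoon: wooden spoon lying flat; bystander. Origin: its middle, underside
- oil_bottle: green glass bottle, 60 mm across, 210 mm high; bystander. Origin: centre of the underside
- timer: steel kitchen timer, a disc 60 mm across and 35 mm high; bystander. Origin: centre of the underside

How it is judged:
On the way, in this order (a step that is already met when the one before it is completed fails the run):
1. the three cups stand nested, let go, in front of the rack (z of cup_medium in the frame of cup_large between 0.024 and 0.033 m and horizontal distance between cup_medium and cup_large below 0.008 m and z of cup_small in the frame of cup_medium between 0.024 and 0.033 m and horizontal distance between cup_small and cup_medium below 0.008 m and angle between each of cup_large, cup_medium, cup_small's own z axis and vertical below 0.08 rad and contact force between the fingers and cup_medium below 0.05 N and contact force between the fingers and cup_small below 0.05 N and x of cup_large in the frame of rack below -0.03 m and height (world z) of cup_large below 0.008 m), for 0.2 s.
2. the board, touching the large cup, pushes the nested stack through the rack's open front (z of cup_medium in the frame of cup_large between 0.024 and 0.033 m and horizontal distance between cup_medium and cup_large below 0.008 m and z of cup_small in the frame of cup_medium between 0.024 and 0.033 m and horizontal distance between cup_small and cup_medium below 0.008 m and angle between each of cup_large, cup_medium, cup_small's own z axis and vertical below 0.08 rad and contact force between board and cup_large above 0.1 N and x of cup_large in the frame of rack between -0.04 and 0.03 m).
At the end, for the whole second after the job is handed in: Cups nested, each 24-33 mm above the next, axes within 8 mm, upright within 0.08 rad; large cup on the counter, axis 20-75 mm inside the rack, within 45 mm of its middle; board flat, long edge within 4 mm of the wall ends, parallel within 0.035 rad, centred within 32 mm; all at rest (z of cup_medium in the frame of cup_large between 0.024 and 0.033 m and horizontal distance between cup_medium and cup_large below 0.008 m and z of cup_small in the frame of cup_medium between 0.024 and 0.033 m and horizontal distance between cup_small and cup_medium below 0.008 m and angle between each of cup_large, cup_medium, cup_small's own z axis and vertical below 0.08 rad and x of cup_large in the frame of rack between 0.02 and 0.075 m and y of cup_large in the frame of rack between -0.045 and 0.045 m and height (world z) of cup_large below 0.008 m and x of board in the frame of rack between -0.0345 and -0.026 m and y of board in the frame of rack between -0.032 and 0.032 m and angle between the y axis of board and the y axis of rack, either way round below 0.035 rad and angle between board's own z axis and vertical below 0.05 rad and height (world z) of board below 0.006 m and linear speed of each of cup_large, cup_medium, cup_small, board below 0.02 m/s); the robot touches nothing.
It fails at once if the large cup is lifted (height (world z) of cup_large above 0.015 m).
It fails at once if the medium cup is dropped into the large one from a height (horizontal distance between cup_medium and cup_large below 0.012 m and z of cup_medium in the frame of cup_large below 0.11 m and linear speed of cup_medium above 0.6 m/s).
It fails at once if the small cup is dropped into the medium one from a height (horizontal distance between cup_small and cup_medium below 0.012 m and z of cup_small in the frame of cup_medium below 0.11 m and linear speed of cup_small above 0.6 m/s).
It fails at once if a bystander is moved by more than 30 mm (distance of any of spice_jar, salt_jar, pepper_mill, mug, spoon, oil_bottle, timer from where it was at the start of the episode above 0.03 m).
It also fails if it takes over 64 s, if anything falls off the work surface, if the arm or the gripper's body presses on something with over 40 N, if the wrist force passes 120 N, or if a joint passes its speed limit or range.

### The arm

A 6-joint arm with a two-finger parallel gripper is mounted at the origin on the work surface. World frame = base frame: x ahead of the robot, y to its left, z up, the work surface at z = 0. Lengths are in m, angles in rad, forces in N, time in s.
With the tool pointing down it reaches from about 0.225 to 0.725 m from the base axis. Payload 3.1 kg.
Tool frame: the origin (TCP) lies at the very end of the fingers, on their centre line; the grasp point (between the pads) lies 19 mm behind it; z points along the fingers, y is the line along which they close (so a half turn about z gives the same grasp; the last joint's range is limited). The gripper opens to 85 mm and grips with 20 to 120 N. Pads are 22 mm wide; open, the fingers measure 114 mm over their backs; the gripper's body (76 mm by 85 mm) begins 54 mm behind the grasp point. The pads swing forward as they close: fully open they stand 13 mm farther back than shut.
Start: joints at [1.048, 0.048, 0.099, 1.622, 0, 1.443], TCP at [0.202, 0.485, 0.207] pointing down, gripper open.
Joint ranges: [-2.91, 2.91], [-0.99, 1.94], [-1.21, 1.42], [-2.12, 2.29], [-1.49, 1.47], [-3.14, 3.14]. Speed limits (rad/s): [2.79, 2.79, 3.14, 3.14, 3.14, 3.14].

### API

Orientations are given as a unit quaternion [x, y, z, w].
In Python, from cell import * gives the robot as it stands.
- The arm moves only by the tool move_arm, never from a script. Its argument "increments" is a list of rows, each an object of numbers: "x", "y", "z": the shift along the tool's x, y, z in mm; "ax", "ay", "az": the turn, a rotation vector about the tool's x, y, z in rad. A call has 1 to 5 rows; each row is the pose to reach, as a shift and turn from the pose commanded when the call began, along the tool's axes at that moment; what a row does not reach only later rows make up. A row lasts 1/12 s, in which the tool goes at most 41.7 mm and 7.16 degrees, less where a joint would pass 70% of its speed; a pose out of reach is approached as far as the arm can. A call with a gripper value outside its range is refused whole. "gripper" is the closure, from -1 (fully open) to 1 (shut), set as the call begins (left out, the last holds). The fingers move at their own pace and stop on an object; "grip_force" is the grip in N (left out, the last holds). Time passes only in rows, so rows that repeat a pose let the fingers close. It gives the time, the measured TCP pose, the force, the opening and the grip force at its end, in the units of the state.
- sense(): the state, without advancing time (a new reading comes with each control period).
- read_camera(name): name is "side" or "top" or "wrist"; returns (picture, depth): 480x640x3 uint8, red, green, blue; 480x640 float32, m along the optical axis (not along the pixel's ray), 0 where there is no reading.
- calibration(name): a dict with "fx", "fy", "cx", "cy" (pixels), "pose" (4x4, takes a point from camera to world coordinates). Camera axes: x right, y down, z forward; pixel columns grow to the right and rows downward; lengths in m; the calibration is good to about 2 mm. A picture is of the moment at which its call begins: read the wrist's pose just before it. calibration takes no time and is no camera call; for the wrist camera it gives the pose at the moment of the call.
- sign_off(): hands the job in; it is judged then, once.
The state is a dict: "time_s": time; "q": joint angles; "joint_velocities": joint speeds; "effort": joint torques, N m; "tool_pos": TCP position; "eef_rot": TCP orientation; "ft_force": force on the tool from outside, world axes, zero at the start; "ft_torque": the same for the moment, N m; "finger_gap": finger opening in m; "finger_force": force on a finger pad.
Only numpy, scipy, OpenCV 4.12 (cv2) and the standard library are available. Lean on these libraries where they do the work, as an engineer would, in place of code of your own. Each camera call takes 0.05 s, during which the arm holds its last target. There are 200 camera calls.

## Working session

There is one attempt and no reset: what is moved stays moved. The work goes in short steps, Python scripts to look and compute and a tool call to move; the robot and the scene stay as the last step left them, time stands still between calls to the robot, and variables do not carry over. Pictures are saved under pics/ and viewed, at most 10 in all, crops included, and the job is handed in when it is done.

Besides the shell and the picture viewer there is one more tool, called after "Request:" as name(argument=value, ...), one argument or row to a line, values as JSON. move_arm: Moves the arm, as the interface text tells. Its arguments: {"type":"object","properties":{"increments":{"type":"array"},"gripper":{"type":"number"},"grip_force":{"type":"number"}},"required":["increments"]}

```bash
mkdir -p pics; ls; python3 - <<'E'
from cell import *
import numpy as np, cv2
s=sense(); print(s['time_s'],np.round(s['tool_pos'],4),np.round(s['eef_rot'],4))
for n in ['top','side']:
    im,d=read_camera(n); c=calibration(n)
    cv2.imwrite(f'pics/{n}0.png',im[...,::-1]); np.savez(f'{n}0.npz',im=im,d=d)
    print(n,c['fx'],c['cx'],c['cy'],np.round(c['pose'],4).tolist())
E
```

```text
pics
0.0 [0.2016 0.484  0.2053] [ 1.961e-01  9.806e-01 -1.100e-03 -4.000e-04]
top 544.2658923253783 323.394284588207 237.39732665847473 [[0.0092, -0.9961, 0.0874, 0.4803], [-0.9998, -0.0106, -0.0165, 0.0598], [0.0173, -0.0872, -0.996, 1.0864], [0.0, 0.0, 0.0, 1.0]]
side 594.6332099577938 318.9413513304561 236.40075147200997 [[0.9657, -0.1829, 0.1841, 0.3143], [-0.2595, -0.689, 0.6767, -0.8432], [0.0031, -0.7013, -0.7129, 0.962], [0.0, 0.0, 0.0, 1.0]]
```

View pics/top0.png

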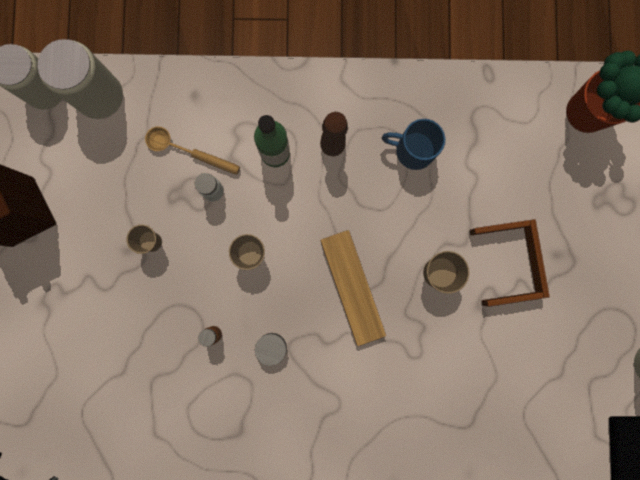

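View pics/side0.png

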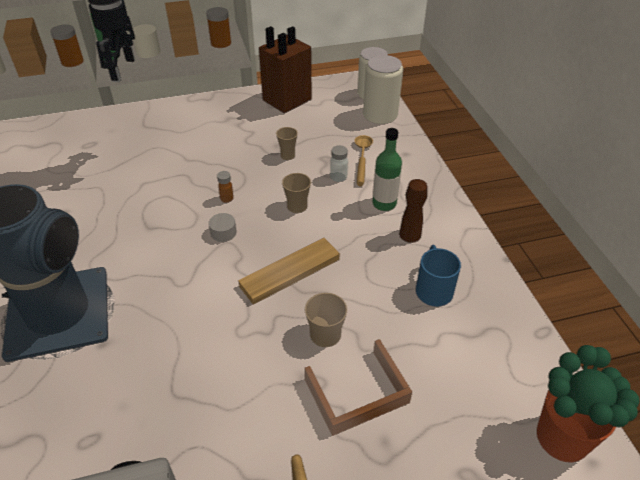

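The top view looks along world −z, with right = −y and up = +x. The small cup is at (145,239), medium at (247,251), large at (446,272) and the board centre at (353,288). The rack's open front is at x≈475, with wall ends near (472,231) and (484,303). The side view confirms all the cups are upright.

```bash
cat > h.py <<'E'
import numpy as np, cv2
from cell import *
def cloud(n,d,c):
    v,u=np.mgrid[0:480,0:640]
    p=np.stack([(u-c['cx'])/c['fx']*d,(v-c['cy'])/c['fy']*d,d],-1)
    return p@c['pose'][:3,:3].T+c['pose'][:3,3]
def circ(P):
    A=np.c_[2*P[:,:2],np.ones(len(P))]; b=(P[:,:2]**2).sum(1)
    for _ in range(4):
        s=np.linalg.lstsq(A,b,rcond=None)[0]; r=np.sqrt(s[2]+s[0]**2+s[1]**2)
        e=abs(np.hypot(*(np.sqrt(1)*(A[:,:2]/2-s[:2])).T)-r); k=e<max(.003,np.median(e)*2); A,b=A[k],b[k]
    return s[:2],r,len(b)
def ray(n,uv,z,c):
    uv=np.atleast_2d(uv).astype(float); c=c
    r=np.c_[(uv[:,0]-c['cx'])/c['fx'],(uv[:,1]-c['cy'])/c['fy'],np.ones(len(uv))]@np.array(c['pose'])[:3,:3].T
    o=np.array(c['pose'])[:3,3]; return (o+r*((z-o[2])/r[:,2])[:,None])[:,:2]
E
python3 - <<'E'
from h import *
for n in ['top','side']:
    f=np.load(n+'0.npz'); im,d=f['im'],f['d']; c=calibration(n); c['pose']=np.array(c['pose'])
    W=cloud(n,d,c); 
    fl=(d>0)&(abs(W[...,2])<.02); print(n,'floor z',np.median(W[...,2][fl]),W[...,2][fl].std())
    boxes={'S':(145,239,.072),'M':(247,251,.076),'L':(446,272,.080)} if n=='top' else {'S':(287,135,.072),'M':(296,184,.076),'L':(326,308,.080)}
    for k,(u,v,h) in boxes.items():
        w=30; B=W[v-w:v+w,u-w:u+w].reshape(-1,3); D=d[v-w:v+w,u-w:u+w].ravel()
        P=B[(D>0)&(abs(B[:,2]-h)<.006)]; print(k,len(P),B[D>0,2].max(), circ(P))
    hsv=cv2.cvtColor(im,cv2.COLOR_RGB2HSV)
    for k,(x0,x1,y0,y1),h in ([('board',(310,395,220,355),.022),('rack',(462,560,210,315),.04)] if n=='top' else [('board',(230,350,230,310),.022),('rack',(295,420,335,435),.04)]):
        m=np.zeros((480,640),np.uint8); m[y0:y1,x0:x1]=((hsv[y0:y1,x0:x1,1]>110)&(abs(W[y0:y1,x0:x1,2]-h)<.007))*255
        P=W[m>0]; 
        print(k,len(P),'z',np.median(P[:,2]))
        if k=='board':
            r=cv2.minAreaRect((P[:,:2]*1000).astype(np.float32)); print(r, np.round(cv2.boxPoints(r),1).tolist())
        else:
            r=cv2.minAreaRect((P[:,:2]*1000).astype(np.float32)); print(r, np.round(cv2.boxPoints(r),1).tolist())
    # bystanders heights nearby
f=np.load('top0.npz');W=cloud('top',f['d'],calibration('top'))
for k,(u,v) in dict(salt=(206,184),spice=(208,337),timer=(271,349),mug=(420,145),spoon=(235,168)).items(): print(k,np.round(W[v,u],3))
E
```

```text
top floor z 7.19091600982491e-05 0.002626009827695589
S 190 0.07617220531064905 (array([0.56325803, 0.38206691]), np.float64(0.02579769729271564), 189)
M 234 0.08291123642216514 (array([0.54100507, 0.18536312]), np.float64(0.03158666336893037), 234)
L 280 0.08496602076338378 (array([ 0.5073587 , -0.18755978]), np.float64(0.03764995239385418), 280)
board 3387 z 0.02202438127957662
((476.66278076171875, -15.867233276367188), (218.49139404296875, 59.62342071533203), 19.680356979370117) [[363.79998779296875, -24.600000381469727], [383.79998779296875, -80.69999694824219], [589.5999755859375, -7.099999904632568], [569.5, 49.0]]
rack 1201 z 0.03946767599027612
((528.200927734375, -322.8714294433594), (153.1621856689453, 123.34396362304688), 8.70390796661377) [[443.20001220703125, -273.5], [461.79998779296875, -395.3999938964844], [613.2000122070312, -372.20001220703125], [594.5999755859375, -250.3000030517578]]
side floor z -0.0012774064422635956 0.0036914959521149636
S 94 0.07482512762983407 (array([0.55966358, 0.37953156]), np.float64(0.026070057765167853), 78)
M 137 0.07998532717900286 (
[... 167 characters left out ...]
271)
board 2234 z 0.02041103311517628
((474.136474609375, -20.313949584960938), (221.21461486816406, 61.803993225097656), 19.646373748779297) [[359.6000061035156, -28.399999618530273], [380.3999938964844, -86.5999984741211], [588.7000122070312, -12.199999809265137], [567.9000244140625, 46.0]]
rack 1074 z 0.03864148429553055
((526.56689453125, -325.63970947265625), (151.35989379882812, 123.02259063720703), 8.699479103088379) [[442.5, -276.29998779296875], [461.1000061035156, -397.8999938964844], [610.7000122070312, -375.0], [592.0999755859375, -253.39999389648438]]
salt [0.666 0.262 0.084]
spice [0.384 0.252 0.075]
timer [0.359 0.14  0.037]
mug [ 0.765 -0.152  0.007]
spoon [0.711 0.219 0.016]
```

Request:
move_arm(
  increments=[
    {"x": -38,"y": -13,"az": 0.12},
    {"x": -76,"y": -26,"az": 0.24},
    {"x": -114,"y": -39,"az": 0.36},
    {"x": -152,"y": -52,"az": 0.48},
    {"x": -190,"y": -65,"az": 0.6},
  ],
  gripper=-1,
  grip_force=30,
)

```text
invalid input at $.increments[0]: expected keys x, y, z, ax, ay, az
```

```bash
cat >> h.py <<'E'
from scipy.spatial.transform import Rotation as R
def to(p,yaw=8.7):
    s=sense(); q=R.from_quat(s['eef_rot']); m=q.as_matrix()
    t=np.radians(yaw); ty=np.array([np.cos(t),np.sin(t),0]); tz=np.array([0,0,-1.]); G=R.from_matrix(np.c_[np.cross(ty,tz),ty,tz])
    print('t',round(s['time_s'],2),'tcp',np.round(np.array(s['tool_pos'])*1e3,1),'gap',round(s['finger_gap']*1e3,1),'F',np.round(s['ft_force'],1),
     'shift',np.round(m.T@(np.array(p)-np.array(s['tool_pos'])*1e3),1),'turn',np.round((q.inv()*G).as_rotvec(),4))
E
python3 -c "
from h import *
to((539,184,205))"
```

```text
t 0.1 tcp [201.6 484.1 205.4] gap 85.1 F [-0.7  0.4 -0.3] shift [-426.8 -147.2    0.6] turn [-2.1000e-03  8.0000e-04  1.0241e+00]
```

All six keys are required in each row.

Request:
move_arm(
  increments=[
    {"x": -38,"y": -13,"z": 0,"ax": 0,"ay": 0,"az": 0.12},
    {"x": -76,"y": -26,"z": 0,"ax": 0,"ay": 0,"az": 0.24},
    {"x": -114,"y": -39,"z": 0,"ax": 0,"ay": 0,"az": 0.36},
    {"x": -152,"y": -52,"z": 0,"ax": 0,"ay": 0,"az": 0.48},
    {"x": -190,"y": -65,"z": 0,"ax": 0,"ay": 0,"az": 0.6},
  ],
  gripper=-1,
  grip_force=30,
)

```text
time_s: 0.52
tool_pos: [0.353, 0.3501, 0.206]
eef_rot: [0.479, 0.878, -0.0, -0.0]
ft_force: [0.8, 0.8, 0.3]
finger_gap: 0.0853
finger_force: 0.0
```

```bash
python3 -c "
from h import *
to((539,184,205))"
```

```text
t 0.52 tcp [353.  350.1 206. ] gap 85.3 F [0.8 0.8 0.3] shift [-240.2   66.7    0.9] turn [-7.00e-04  2.00e-04  4.19e-01]
```

Request:
move_arm(
  increments=[
    {"x": -40,"y": 11,"z": 0,"ax": 0,"ay": 0,"az": 0.084},
    {"x": -80,"y": 22,"z": 0,"ax": 0,"ay": 0,"az": 0.168},
    {"x": -120,"y": 33,"z": 0,"ax": 0,"ay": 0,"az": 0.252},
    {"x": -160,"y": 44,"z": 0,"ax": 0,"ay": 0,"az": 0.336},
    {"x": -200,"y": 56,"z": 0,"ax": 0,"ay": 0,"az": 0.42},
  ],
)

```text
time_s: 0.93
tool_pos: [0.509, 0.2126, 0.206]
eef_rot: [0.652, 0.759, -0.0, -0.0]
ft_force: [0.7, 0.8, 0.3]
finger_gap: 0.0854
finger_force: 0.0
```

```bash
python3 - <<'E'
from h import *
im,d=read_camera('wrist'); c=calibration('wrist'); cv2.imwrite('pics/w1.png',im[...,::-1])
W=cloud('wrist',d,{**c,'pose':np.array(c['pose'])})
P=W[(d>0)&(abs(W[...,2]-.074)<.005)&(np.hypot(W[...,0]-.539,W[...,1]-.184)<.06)]; print(len(P)); 
if len(P)>20: print(circ(P),P.min(0),P.max(0))
fl=(d>0)&(abs(W[...,2])<.01);print(np.median(W[...,2][fl]))
to((539,184,205))
E
```

```text
1358
(array([0.54833696, 0.17858795]), np.float64(0.03164675017750162), 1358) [0.5152688  0.14439865 0.06900441] [0.58204462 0.21168863 0.07692559]
-0.0015653491263349362
t 0.98 tcp [515.2 206.8 204.7] gap 85.7 F [ 5.9 -1.2 -0.8] shift [-25.9  20.4  -0.1] turn [ 0.0031  0.0062 -0.0101]
```

View pics/w1.png

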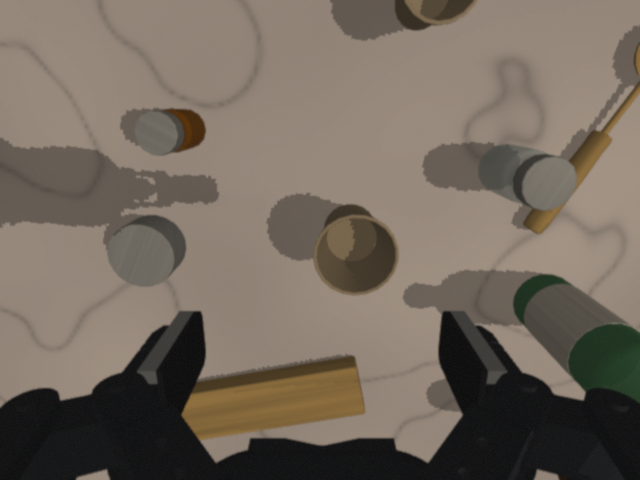

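The wrist view shows the medium cup's rim at (356,254), with the fingers at the bottom left and right. The arm was still settling when I took it, so I'll move closer and measure at rest.

Request:
move_arm(
  increments=[
    {"x": -26,"y": 20,"z": 0,"ax": 0,"ay": 0,"az": -0.01},
    {"x": -26,"y": 20,"z": 0,"ax": 0,"ay": 0,"az": -0.01},
    {"x": -26,"y": 20,"z": 0,"ax": 0,"ay": 0,"az": -0.01},
    {"x": -26,"y": 20,"z": 0,"ax": 0,"ay": 0,"az": -0.01},
  ],
)

```text
time_s: 1.32
tool_pos: [0.5313, 0.192, 0.206]
eef_rot: [0.646, 0.763, -0.0, -0.001]
ft_force: [0.4, 0.1, -1.1]
finger_gap: 0.0855
finger_force: 0.0
```

```bash
python3 - <<'E'
from h import *
to((539,184,205))
c=calibration('wrist');im,d=read_camera('wrist'); 
W=cloud('wrist',d,{**c,'pose':np.array(c['pose'])})
P=W[(d>0)&(abs(W[...,2]-.074)<.005)&(np.hypot(W[...,0]-.539,W[...,1]-.184)<.05)]; print(len(P)); 
print(circ(P))
fl=(d>0)&(abs(W[...,2])<.01);print(np.median(W[...,2][fl]))
to((539,184,205))
E
```

```text
t 1.32 tcp [531.3 192.  206. ] gap 85.5 F [ 0.4  0.1 -1.1] shift [-9.2  6.3  0.9] turn [-0.0016 -0.0004  0.0141]
1465
(array([0.54191522, 0.18525325]), np.float64(0.03155879433486703), 1464)
-0.00014596460080365525
t 1.37 tcp [531.1 192.4 206.3] gap 85.6 F [-0.1 -0.2 -0. ] shift [-9.6  6.4  1.2] turn [-0.0011 -0.0004  0.015 ]
```

Request:
move_arm(
  increments=[
    {"x": -8.7,"y": 9,"z": 10,"ax": 0,"ay": 0,"az": 0.015},
    {"x": -8.7,"y": 9,"z": 40,"ax": 0,"ay": 0,"az": 0.015},
    {"x": -8.7,"y": 9,"z": 70,"ax": 0,"ay": 0,"az": 0.015},
    {"x": -8.7,"y": 9,"z": 90,"ax": 0,"ay": 0,"az": 0.015},
    {"x": -8.7,"y": 9,"z": 90,"ax": 0,"ay": 0,"az": 0.015},
  ],
)

```text
time_s: 1.78
tool_pos: [0.5379, 0.1842, 0.1098]
eef_rot: [0.651, 0.759, -0.004, -0.003]
ft_force: [-1.0, -0.3, -0.3]
finger_gap: 0.0856
finger_force: 0.0
```

```bash
python3 - <<'E'
from h import *
to((541.3,185.2,54))
c=calibration('wrist');im,d=read_camera('wrist'); 
W=cloud('wrist',d,{**c,'pose':np.array(c['pose'])})
P=W[(d>0)&(abs(W[...,2]-.074)<.005)&(np.hypot(W[...,0]-.539,W[...,1]-.184)<.037)]; print(len(P)); 
if len(P)>20: print(circ(P))
to((541.3,185.2,54))
E
```

```text
t 1.78 tcp [537.9 184.2 109.8] gap 85.6 F [-1.  -0.3 -0.3] shift [ 0.5  4.1 55.7] turn [-0.011   0.0009 -0.    ]
3131
(array([0.54179713, 0.1854754 ]), np.float64(0.03151129602826438), 3129)
t 1.83 tcp [539.4 184.5 112.8] gap 85.6 F [-0.5 -0.4  0.7] shift [ 0.4  2.4 58.8] turn [-0.0071  0.0006 -0.0001]
```

Request:
move_arm(
  increments=[
    {"x": 0,"y": 0,"z": 30,"ax": 0,"ay": 0,"az": 0},
    {"x": 0,"y": 0,"z": 50,"ax": 0,"ay": 0,"az": 0},
    {"x": 0,"y": 0,"z": 62,"ax": 0,"ay": 0,"az": 0},
    {"x": 0,"y": 0,"z": 62,"ax": 0,"ay": 0,"az": 0},
    {"x": 0,"y": 0,"z": 62,"ax": 0,"ay": 0,"az": 0},
  ],
)

```text
time_s: 2.25
tool_pos: [0.5426, 0.1849, 0.0553]
eef_rot: [0.652, 0.759, 0.0, 0.0]
ft_force: [0.3, -0.2, 0.8]
finger_gap: 0.0853
finger_force: 0.0
```

```bash
python3 -c "
from h import *
to((541.6,185.4,54))"
```

```text
t 2.25 tcp [542.6 184.9  55.3] gap 85.3 F [ 0.3 -0.2  0.8] shift [ 0.6 -0.9  1.3] turn [ 0.0006  0.     -0.0005]
```

Request:
move_arm(
  increments=[
    {"x": 0,"y": 0,"z": 1,"ax": 0,"ay": 0,"az": 0},
    {"x": 0,"y": 0,"z": 1,"ax": 0,"ay": 0,"az": 0},
    {"x": 0,"y": 0,"z": 1,"ax": 0,"ay": 0,"az": 0},
    {"x": 0,"y": 0,"z": 1,"ax": 0,"ay": 0,"az": 0},
    {"x": 0,"y": 0,"z": 1,"ax": 0,"ay": 0,"az": 0},
  ],
  gripper=1,
  grip_force=35,
)

```text
time_s: 2.67
tool_pos: [0.5428, 0.1848, 0.0543]
eef_rot: [0.652, 0.758, 0.001, 0.0]
ft_force: [-0.9, -0.5, 0.7]
finger_gap: 0.0253
finger_force: 0.0
```

Request:
move_arm(
  increments=[
    {"x": 0,"y": 0,"z": 0,"ax": 0,"ay": 0,"az": 0},
    {"x": 0,"y": 0,"z": 0,"ax": 0,"ay": 0,"az": 0},
    {"x": 0,"y": 0,"z": -2,"ax": 0,"ay": 0,"az": 0},
    {"x": 0,"y": 0,"z": -5,"ax": 0,"ay": 0,"az": 0},
    {"x": 0,"y": 0,"z": -10,"ax": 0,"ay": 0,"az": 0},
  ],
)

```text
time_s: 3.08
tool_pos: [0.5418, 0.1846, 0.0633]
eef_rot: [0.652, 0.758, -0.0, -0.0]
ft_force: [-0.2, 1.3, -1.0]
finger_gap: 0.0002
finger_force: 0.0
```

```bash
python3 - <<'E'
from h import *
to((541.6,185.4,54)); print(sense()['finger_force'])
c=calibration('wrist');im,d=read_camera('wrist'); 
cv2.imwrite('pics/w2.png',im[...,::-1])
E
```

```text
t 3.08 tcp [541.8 184.6  63.3] gap 0.2 F [-0.2  1.3 -1. ] shift [ 0.8 -0.   9.3] turn [-0.0012  0.     -0.0008]
0.0
```

View pics/w2.png

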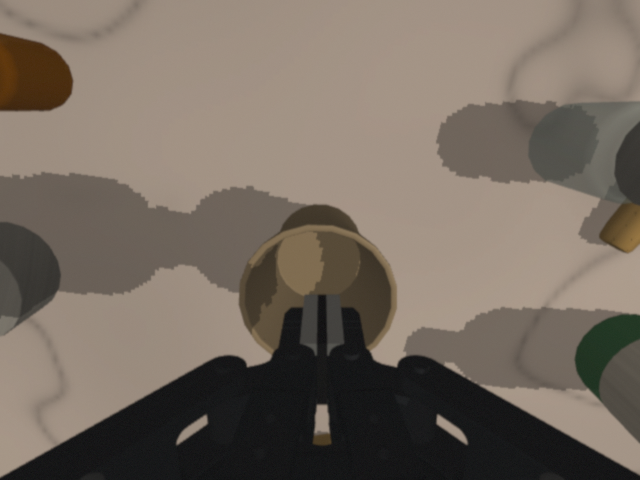

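The gripper shut at about (320,300) above or inside the cup without holding it. The cup still stands upright, with its rim centre at about (318,290). I'll raise, reopen and measure where the fingertips really are.

Request:
move_arm(
  increments=[
    {"x": 0,"y": 0,"z": -15,"ax": 0,"ay": 0,"az": 0},
    {"x": 0,"y": 0,"z": -45,"ax": 0,"ay": 0,"az": 0},
    {"x": 0,"y": 0,"z": -60,"ax": 0,"ay": 0,"az": 0},
    {"x": 0,"y": 0,"z": -60,"ax": 0,"ay": 0,"az": 0},
    {"x": 0,"y": 0,"z": -60,"ax": 0,"ay": 0,"az": 0},
  ],
)

```text
time_s: 3.55
tool_pos: [0.5435, 0.185, 0.1252]
eef_rot: [0.652, 0.758, 0.001, 0.001]
ft_force: [0.4, 0.3, 0.1]
finger_gap: 0.0002
finger_force: 0.0
```

```bash
cat >> h.py <<'E'
def look(xy,h,rad=.05,save=None):
    c=calibration('wrist'); s=sense(); im,d=read_camera('wrist'); W=cloud('wrist',d,{**c,'pose':np.array(c['pose'])})
    P=W[(d>0)&(abs(W[...,2]-h+.002)<.005)&(np.hypot(W[...,0]-xy[0],W[...,1]-xy[1])<rad)]
    print('circle',len(P),circ(P) if len(P)>20 else '')
    T=(W-np.array(s['tool_pos']))@R.from_quat(s['eef_rot']).as_matrix()*1e3
    return im,d,W,T
E
python3 - <<'E'
from h import *
im,d,W,T=look((.5416,.1854),.076)
m=(d>0)&(d<.3)&(im.max(-1)<150)&(T[...,2]>-60)&(abs(T[...,0])<40)&(abs(T[...,1])<60)&(T[...,2]<25)
P=T[m]; print(len(P)); 
for y in range(-60,60,10):
    k=(P[:,1]>=y)&(P[:,1]<y+10)
    if k.sum(): print(y,k.sum(),'zmax',np.round(np.percentile(P[k,2],[50,99,100]),1),'x',np.round(P[k,0].min(),1),np.round(P[k,0].max(),1))
to((541.6,185.4,116))
E
```

```text
circle 2393 (array([0.54181388, 0.18549536]), np.float64(0.03146482810694683), 2391)
3167
-20 190 zmax [-47.  -33.6 -32.6] x 6.2 8.0
-10 1159 zmax [-45.7 -29.4 -27.7] x 6.0 12.1
0 1257 zmax [-46.5 -29.2 -28.4] x 6.4 12.0
10 561 zmax [-45.4 -31.7 -31.2] x 6.0 8.4
t 3.6 tcp [542.4 184.7 123.6] gap -0.0 F [-0.4  0.2  0.3] shift [ 0.8 -0.7  7.6] turn [ 0.0006 -0.     -0.0008]
```

Request:
move_arm(
  increments=[
    {"x": 0,"y": 0,"z": 0,"ax": 0,"ay": 0,"az": 0},
    {"x": 0,"y": 0,"z": 0,"ax": 0,"ay": 0,"az": 0},
    {"x": 0,"y": 0,"z": 0,"ax": 0,"ay": 0,"az": 0},
    {"x": 0,"y": 0,"z": 0,"ax": 0,"ay": 0,"az": 0},
    {"x": 0,"y": 0,"z": 0,"ax": 0,"ay": 0,"az": 0},
  ],
  gripper=-1,
)

```text
time_s: 4.02
tool_pos: [0.5418, 0.1846, 0.1228]
eef_rot: [0.652, 0.758, -0.0, -0.0]
ft_force: [0.1, 0.1, 0.6]
finger_gap: 0.0605
finger_force: 0.0
```

Request:
move_arm(
  increments=[
    {"x": 0,"y": 0,"z": 0,"ax": 0,"ay": 0,"az": 0},
    {"x": 0,"y": 0,"z": 0,"ax": 0,"ay": 0,"az": 0},
    {"x": 0,"y": 0,"z": 0,"ax": 0,"ay": 0,"az": 0},
  ],
)

```text
time_s: 4.27
tool_pos: [0.5423, 0.1847, 0.1235]
eef_rot: [0.652, 0.758, 0.0, -0.0]
ft_force: [-1.1, 0.9, -0.2]
finger_gap: 0.0852
finger_force: 0.0
```

```bash
python3 - <<'E'
from h import *
im,d,W,T=look((.5416,.1854),.076)
m=(d>0)&(d<.3)&(im.max(-1)<150)&(T[...,2]>-60)&(abs(T[...,0])<40)&(abs(T[...,1])<65)&(T[...,2]<25)
P=T[m]; print(len(P)); 
for y in range(-60,60,10):
    k=(P[:,1]>=y)&(P[:,1]<y+10)
    if k.sum(): print(y,k.sum(),'zmax',np.round(np.percentile(P[k,2],[50,99,100]),1),'x',np.round(P[k,0].min(),1),np.round(P[k,0].max(),1))
to((541.6,185.4,116))
E
```

```text
circle 2747 (array([0.54182467, 0.18542511]), np.float64(0.031508451527883036), 2743)
4477
-60 306 zmax [-53.6 -45.1 -44.4] x 6.1 8.0
-50 1944 zmax [-50.9 -38.2 -37.5] x -11.2 11.9
40 1831 zmax [-50.7 -38.5 -37. ] x -11.7 12.2
50 396 zmax [-53.1 -42.7 -41.1] x 6.3 11.7
t 4.32 tcp [542.3 184.7 123.6] gap 85.5 F [ 0.2 -0.8 -0.5] shift [ 0.8 -0.6  7.6] turn [ 0.0001 -0.     -0.0009]
```

```bash
python3 - <<'E'
from h import *
im,d,W,T=look((.5416,.1854),.076)
for u in (175,190,200,450,465):
  for v in range(300,400,12): print(u,v,im[v,u],round(float(d[v,u]),4),np.round(T[v,u],1))
E
```

```text
circle 2765 (array([0.54184539, 0.18541892]), np.float64(0.03149028873134562), 2764)
175 300 [143 129 118] 0.322 [ -67.7 -114.6  124.7]
175 312 [143 131 118] 0.3236 [ -77.5 -115.1  123.1]
175 324 [63 61 58] 0.1308 [ 11.4 -45.6 -51. ]
175 336 [62 61 57] 0.1244 [ 11.1 -43.3 -57.8]
175 348 [17 17 17] 0.1183 [ 11.  -41.1 -64.2]
175 360 [19 18 18] 0.1178 [  8.  -40.9 -65.7]
175 372 [15 15 14] 0.1181 [  4.5 -41.1 -66.5]
175 384 [15 14 14] 0.1175 [  1.5 -40.8 -68. ]
175 396 [17 16 18] 0.1178 [ -2.  -40.9 -68.9]
190 300 [144 131 118] 0.3211 [ -67.2 -102.3  123.8]
190 312 [66 65 60] 0.1386 [ 11.3 -43.3 -42.7]
190 324 [16 15 17] 0.1313 [ 11.1 -41.  -50.5]
190 336 [19 16 17] 0.1312 [  7.5 -40.9 -51.8]
190 348 [15 13 15] 0.1306 [  4.1 -40.7 -53.4]
190 360 [18 18 16] 0.1311 [  0.1 -40.9 -54.2]
190 372 [15 17 14] 0.1316 [ -3.9 -41.  -55. ]
190 384 [19 19 19] 0.1311 [ -7.3 -40.9 -56.6]
190 396 [122 111 100] 0.3483 [-158.3 -111.   123.3]
200 300 [145 131 118] 0.3217 [-67.5 -94.6 124.4]
200 312 [56 51 45] 0.1424 [  9.5 -41.  -39.4]
200 324 [16 16 18] 0.1418 [  5.8 -40.9 -41.2]
200 336 [17 17 18] 0.14
[... 403 characters left out ...]
]
450 336 [17 18 17] 0.1334 [  6.4  44.1 -50. ]
450 348 [19 17 16] 0.1342 [  2.2  44.4 -50.5]
450 360 [13 14 11] 0.1356 [ -2.4  44.8 -50.5]
450 372 [14 16 14] 0.1341 [ -5.3  44.4 -52.9]
450 384 [28 26 25] 0.1345 [ -9.4  44.5 -53.8]
450 396 [152 138 124] 0.3487 [-158.2  113.   123.5]
465 300 [108  99  90] 0.3226 [-67.6 116.5 124.9]
465 312 [84 78 72] 0.3241 [-77.4 117.  123.4]
465 324 [63 61 58] 0.1309 [ 11.5  48.1 -51. ]
465 336 [33 32 30] 0.1243 [ 11.3  45.8 -57.9]
465 348 [15 16 15] 0.1204 [ 10.   44.4 -62.5]
465 360 [16 13 16] 0.1209 [  6.3  44.6 -63.1]
465 372 [15 16 15] 0.1207 [  3.   44.5 -64.4]
465 384 [18 16 18] 0.1213 [ -0.8  44.8 -64.9]
465 396 [15 15 13] 0.1198 [ -3.2  44.2 -67.3]
```

The cup hasn't moved: it measures (541.8, 185.4). The depth shows the real fingertips about 38 mm (open) to 28 mm (shut) short of the reported TCP, so I have to command the TCP about 34 mm lower.

Request:
move_arm(
  increments=[
    {"x": 0.7,"y": -0.5,"z": 30,"ax": 0,"ay": 0,"az": 0},
    {"x": 0.7,"y": -0.5,"z": 60,"ax": 0,"ay": 0,"az": 0},
    {"x": 0.7,"y": -0.5,"z": 85,"ax": 0,"ay": 0,"az": 0},
    {"x": 0.7,"y": -0.5,"z": 98,"ax": 0,"ay": 0,"az": 0},
    {"x": 0.7,"y": -0.5,"z": 103,"ax": 0,"ay": 0,"az": 0},
  ],
)

```text
time_s: 4.78
tool_pos: [0.5389, 0.1847, 0.0169]
eef_rot: [0.652, 0.758, -0.002, -0.002]
ft_force: [-0.5, 0.4, -0.8]
finger_gap: 0.0853
finger_force: 0.0
```

Request:
move_arm(
  increments=[
    {"x": 0,"y": 0,"z": 0,"ax": 0,"ay": 0,"az": 0},
    {"x": 0,"y": 0,"z": 0,"ax": 0,"ay": 0,"az": 0},
    {"x": 0,"y": 0,"z": 0,"ax": 0,"ay": 0,"az": 0},
    {"x": 0,"y": 0,"z": 0,"ax": 0,"ay": 0,"az": 0},
  ],
  gripper=0.4,
  grip_force=30,
)

```text
time_s: 5.12
tool_pos: [0.5428, 0.1856, 0.022]
eef_rot: [0.652, 0.758, 0.001, 0.001]
ft_force: [0.0, -0.4, -1.6]
finger_gap: 0.0649
finger_force: 33.6
```

Request:
move_arm(
  increments=[
    {"x": 0,"y": 0,"z": 0,"ax": 0,"ay": 0,"az": 0},
    {"x": 0,"y": 0,"z": 0,"ax": 0,"ay": 0,"az": 0},
  ],
)

```text
time_s: 5.28
tool_pos: [0.5423, 0.1855, 0.0213]
eef_rot: [0.652, 0.758, 0.001, 0.0]
ft_force: [-0.4, -0.8, -0.7]
finger_gap: 0.0647
finger_force: 33.7
```

```bash
python3 -c "
from h import *
to((541.8,185.4,20)); print(sense()['finger_force'])
im,d,W,T=look((.5416,.1854),.076)"
```

```text
t 5.28 tcp [542.3 185.5  21.3] gap 64.7 F [-0.4 -0.8 -0.7] shift [ 0.  -0.5  1.3] turn [ 0.0016 -0.0001 -0.0008]
33.73003393644467
circle 10794 (array([0.54390984, 0.18637867]), np.float64(0.03160357263889428), 9279)
```

Request:
move_arm(
  increments=[
    {"x": 0,"y": 0,"z": -5,"ax": 0,"ay": 0,"az": 0},
    {"x": 0,"y": 0,"z": -20,"ax": 0,"ay": 0,"az": 0},
    {"x": 0,"y": 0,"z": -50,"ax": 0,"ay": 0,"az": 0},
    {"x": 0,"y": 0,"z": -80,"ax": 0,"ay": 0,"az": 0},
    {"x": 0,"y": 0,"z": -110,"ax": 0,"ay": 0,"az": 0},
  ],
)

```text
time_s: 5.75
tool_pos: [0.5409, 0.1851, 0.1314]
eef_rot: [0.652, 0.758, -0.001, -0.0]
ft_force: [0.9, -0.3, -1.4]
finger_gap: 0.0644
finger_force: 34.2
```

Request:
move_arm(
  increments=[
    {"x": 0,"y": 0,"z": 0,"ax": 0,"ay": 0,"az": 0},
    {"x": 0,"y": 0,"z": 0,"ax": 0,"ay": 0,"az": 0},
    {"x": 0,"y": 0,"z": 0,"ax": 0,"ay": 0,"az": 0},
  ],
)

```text
time_s: 6.0
tool_pos: [0.5414, 0.1852, 0.13]
eef_rot: [0.652, 0.758, -0.0, -0.0]
ft_force: [-0.0, -0.1, -2.1]
finger_gap: 0.0646
finger_force: 34.2
```

```bash
python3 - <<'E'
from h import *
to((507.4,-187.6,131))
im,d,W,T=look((.5416,.1854),.186)
im,d=read_camera('side'); cv2.imwrite('pics/s1.png',im[60:300,180:500,::-1].repeat(2,0).repeat(2,1))
to((507.4,-187.6,131))
E
```

```text
t 6.0 tcp [541.4 185.2 130. ] gap 64.6 F [-0.  -0.1 -2.1] shift [-363.5  -89.6   -1. ] turn [-0.0007  0.0001 -0.0009]
circle 10091 (array([0.54308291, 0.18615852]), np.float64(0.031751383542549305), 8485)
t 6.1 tcp [540.2 185.  128.2] gap 64.1 F [-0.4 -0.3 -2.6] shift [-363.4  -88.4   -2.3] turn [-0.0042  0.0003 -0.0009]
```

View pics/s1.png

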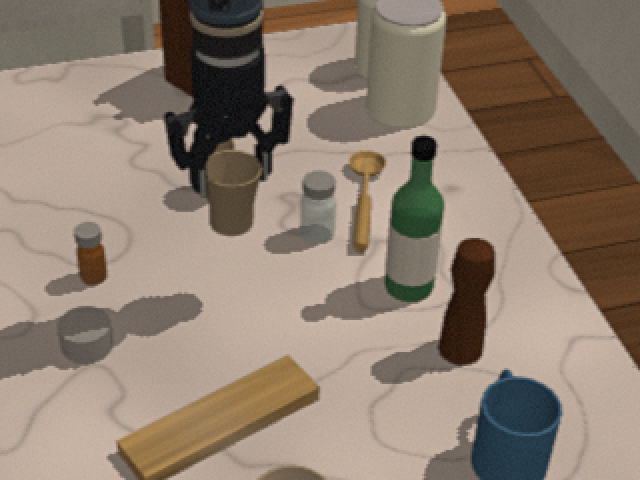

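The cup hangs upright in the gripper at crop (232,190), and the weight reads about 2.2 N. Next I'll carry it over the large cup.

Request:
move_arm(
  increments=[
    {"x": -30,"y": -7,"z": 0,"ax": 0,"ay": 0,"az": 0},
    {"x": -68,"y": -16,"z": 0,"ax": 0,"ay": 0,"az": 0},
    {"x": -106,"y": -25,"z": 0,"ax": 0,"ay": 0,"az": 0},
    {"x": -144,"y": -35,"z": 0,"ax": 0,"ay": 0,"az": 0},
    {"x": -182,"y": -45,"z": 0,"ax": 0,"ay": 0,"az": 0},
  ],
)

```text
time_s: 6.52
tool_pos: [0.5226, -0.0026, 0.1282]
eef_rot: [0.651, 0.759, -0.001, -0.002]
ft_force: [0.0, -0.0, -1.0]
finger_gap: 0.0646
finger_force: 34.4
```

Request:
move_arm(
  increments=[
    {"x": -38,"y": -9,"z": 0,"ax": 0,"ay": 0,"az": 0},
    {"x": -76,"y": -18,"z": 0,"ax": 0,"ay": 0,"az": 0},
    {"x": -114,"y": -27,"z": 0,"ax": 0,"ay": 0,"az": 0},
    {"x": -150,"y": -36,"z": 0,"ax": 0,"ay": 0,"az": 0},
    {"x": -180,"y": -43.5,"z": 0,"ax": 0,"ay": 0,"az": 0},
  ],
)

```text
time_s: 6.93
tool_pos: [0.5067, -0.1879, 0.1282]
eef_rot: [0.652, 0.758, -0.001, -0.002]
ft_force: [0.1, 0.3, -2.6]
finger_gap: 0.0647
finger_force: 34.4
```

Request:
move_arm(
  increments=[
    {"x": 0,"y": 0,"z": 0,"ax": 0,"ay": 0,"az": 0},
    {"x": 0,"y": 0,"z": 0,"ax": 0,"ay": 0,"az": 0},
    {"x": 0,"y": 0,"z": 0,"ax": 0,"ay": 0,"az": 0},
    {"x": 0,"y": 0,"z": 0,"ax": 0,"ay": 0,"az": 0},
  ],
)

```text
time_s: 7.27
tool_pos: [0.5081, -0.1845, 0.1294]
eef_rot: [0.651, 0.759, -0.0, -0.001]
ft_force: [0.1, -0.3, -1.6]
finger_gap: 0.0646
finger_force: 34.4
```

```bash
python3 - <<'E'
from h import *
to((508.6,-187.5,50))
for n,b in (('top',(446,272)),('side',(326,308))):
    im,d=read_camera(n); c=calibration(n); W=cloud(n,d,{**c,'pose':np.array(c['pose'])})
    P=W[(d>0)&(abs(W[...,2]-.080)<.005)&(np.hypot(W[...,0]-.507,W[...,1]+.1876)<.045)]; print(n,'L',len(P),circ(P) if len(P)>20 else '')
    P=W[(d>0)&(abs(W[...,2]-.185)<.005)&(np.hypot(W[...,0]-.507,W[...,1]+.1876)<.034)]; print(n,'M',len(P),circ(P) if len(P)>20 else '')
to((508.6,-187.5,50))
E
```

```text
t 7.27 tcp [ 508.1 -184.5  129.4] gap 64.6 F [ 0.1 -0.3 -1.6] shift [-3.2  0.2 79.4] turn [-0.0016 -0.0018  0.0004]
top L 130 (array([ 0.50731219, -0.18751338]), np.float64(0.037676819858888405), 130)
top M 31 (array([ 0.50039149, -0.17883803]), np.float64(0.022167301214265286), 30)
side L 173 (array([ 0.50413589, -0.19105587]), np.float64(0.037915778908418254), 168)
side M 151 (array([ 0.50683178, -0.18731005]), np.float64(0.03175810163048044), 149)
t 7.37 tcp [ 508.5 -184.4  130. ] gap 64.9 F [ 0.   0.1 -2.9] shift [-3.1 -0.4 80. ] turn [-0.0007 -0.0009  0.0012]
```

Request:
move_arm(
  increments=[
    {"x": -3,"y": -2,"z": 5,"ax": 0,"ay": 0,"az": 0},
    {"x": -3,"y": -2,"z": 18,"ax": 0,"ay": 0,"az": 0},
    {"x": -3,"y": -2,"z": 32,"ax": 0,"ay": 0,"az": 0},
    {"x": -3,"y": -2,"z": 42,"ax": 0,"ay": 0,"az": 0},
    {"x": -3,"y": -2,"z": 50,"ax": 0,"ay": 0,"az": 0},
  ],
)

```text
time_s: 7.78
tool_pos: [0.5064, -0.1884, 0.0789]
eef_rot: [0.651, 0.759, -0.0, -0.001]
ft_force: [0.2, 0.0, -1.5]
finger_gap: 0.0645
finger_force: 34.4
```

Request:
move_arm(
  increments=[
    {"x": 0,"y": 0,"z": 5,"ax": 0,"ay": 0,"az": 0},
    {"x": 0,"y": 0,"z": 10,"ax": 0,"ay": 0,"az": 0},
    {"x": 0,"y": 0,"z": 15,"ax": 0,"ay": 0,"az": 0},
    {"x": 0,"y": 0,"z": 20,"ax": 0,"ay": 0,"az": 0},
    {"x": 0,"y": 0,"z": 22,"ax": 0,"ay": 0,"az": 0},
  ],
)

```text
time_s: 8.2
tool_pos: [0.5069, -0.1891, 0.0579]
eef_rot: [0.652, 0.758, -0.0, -0.0]
ft_force: [-0.3, -0.5, -3.2]
finger_gap: 0.0646
finger_force: 34.4
```

```bash
python3 - <<'E'
from h import *
to((508.6,-187.5,49.5))
im,d,W,T=look((.508,-.1876),.111)
im,d=read_camera('side'); cv2.imwrite('pics/s2.png',im[210:390,230:470,::-1].repeat(3,0).repeat(3,1))
to((508.6,-187.5,49.5))
E
```

```text
t 8.2 tcp [ 506.9 -189.1   57.9] gap 64.6 F [-0.3 -0.5 -3.2] shift [1.3 1.9 8.4] turn [-0.0003 -0.0002 -0.0008]
circle 11454 (array([ 0.5086236, -0.1880836]), np.float64(0.031441343283376964), 9937)
t 8.3 tcp [ 506.9 -189.1   58.1] gap 64.3 F [ 0.2 -0.2 -2.7] shift [1.3 2.  8.6] turn [-0.0005 -0.0003 -0.0009]
```

View pics/s2.png

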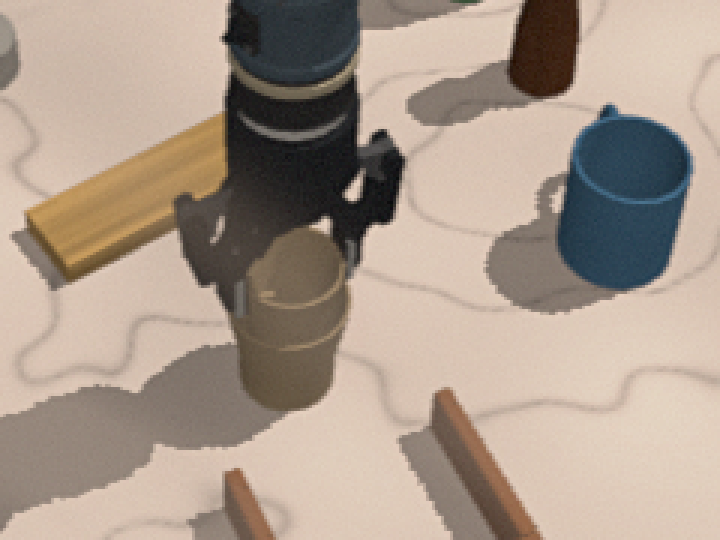

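The medium cup is inside the large one with about 8 mm to go, and there is no contact force yet (crop (290,300)). I'll lower it slowly.

Request:
move_arm(
  increments=[
    {"x": 0,"y": 0,"z": 2,"ax": 0,"ay": 0,"az": 0},
    {"x": 0,"y": 0,"z": 4,"ax": 0,"ay": 0,"az": 0},
    {"x": 0,"y": 0,"z": 6,"ax": 0,"ay": 0,"az": 0},
    {"x": 0,"y": 0,"z": 7,"ax": 0,"ay": 0,"az": 0},
    {"x": 0,"y": 0,"z": 7,"ax": 0,"ay": 0,"az": 0},
  ],
)

```text
time_s: 8.72
tool_pos: [0.5069, -0.189, 0.0512]
eef_rot: [0.652, 0.758, -0.0, -0.0]
ft_force: [0.1, 0.3, -2.7]
finger_gap: 0.0645
finger_force: 34.4
```

Request:
move_arm(
  increments=[
    {"x": 0,"y": 0,"z": 1,"ax": 0,"ay": 0,"az": 0},
    {"x": 0,"y": 0,"z": 1,"ax": 0,"ay": 0,"az": 0},
    {"x": 0,"y": 0,"z": 1,"ax": 0,"ay": 0,"az": 0},
  ],
)

```text
time_s: 8.97
tool_pos: [0.5071, -0.1892, 0.0505]
eef_rot: [0.652, 0.758, 0.0, 0.0]
ft_force: [-0.7, -0.5, -1.7]
finger_gap: 0.0645
finger_force: 34.4
```

Request:
move_arm(
  increments=[
    {"x": 0,"y": 0,"z": 1,"ax": 0,"ay": 0,"az": 0},
    {"x": 0,"y": 0,"z": 1,"ax": 0,"ay": 0,"az": 0},
    {"x": 0,"y": 0,"z": 1,"ax": 0,"ay": 0,"az": 0},
  ],
)

```text
time_s: 9.22
tool_pos: [0.5071, -0.1892, 0.0495]
eef_rot: [0.652, 0.758, -0.0, 0.0]
ft_force: [0.2, -0.4, -2.4]
finger_gap: 0.0645
finger_force: 34.4
```

Request:
move_arm(
  increments=[
    {"x": 0,"y": 0,"z": 0,"ax": 0,"ay": 0,"az": 0},
    {"x": 0,"y": 0,"z": 0,"ax": 0,"ay": 0,"az": 0},
    {"x": 0,"y": 0,"z": 0,"ax": 0,"ay": 0,"az": 0},
    {"x": 0,"y": 0,"z": 0,"ax": 0,"ay": 0,"az": 0},
  ],
  gripper=-1,
)

```text
time_s: 9.55
tool_pos: [0.5075, -0.1894, 0.0501]
eef_rot: [0.652, 0.758, 0.0, 0.001]
ft_force: [0.6, 0.0, 0.1]
finger_gap: 0.0853
finger_force: 0.0
```

Request:
move_arm(
  increments=[
    {"x": 0,"y": 0,"z": -10,"ax": 0,"ay": 0,"az": 0},
    {"x": 0,"y": 0,"z": -40,"ax": 0,"ay": 0,"az": 0},
    {"x": 0,"y": 0,"z": -80,"ax": 0,"ay": 0,"az": 0},
    {"x": 0,"y": 0,"z": -110,"ax": 0,"ay": 0,"az": 0},
    {"x": 0,"y": 0,"z": -120,"ax": 0,"ay": 0,"az": 0},
  ],
)

```text
time_s: 9.97
tool_pos: [0.5098, -0.1906, 0.1768]
eef_rot: [0.652, 0.758, 0.001, 0.005]
ft_force: [0.5, -0.1, 1.0]
finger_gap: 0.0852
finger_force: 0.0
```

```bash
cat >> h.py <<'E'
def fixed(items):
    for n in ('top','side'):
        im,d=read_camera(n); c=calibration(n); W=cloud(n,d,{**c,'pose':np.array(c['pose'])})
        for k,xy,z,r in items:
            P=W[(d>0)&(abs(W[...,2]-z)<.005)&(np.hypot(W[...,0]-xy[0],W[...,1]-xy[1])<r)]; print(n,k,len(P),round(np.median(P[:,2]),4) if len(P) else '',circ(P) if len(P)>20 else '')
E
python3 - <<'E'
from h import *
fixed([('L',(.506,-.189),.080,.046),('M',(.506,-.189),.104,.04),('S',(.563,.382),.072,.04)])
look((.508,-.1876),.104)
to((563,382,170))
E
```

```text
top L 260 0.0796 (array([ 0.50761542, -0.18175878]), np.float64(0.03349672914158051), 145)
top M 197 0.1035 (array([ 0.50656888, -0.18829945]), np.float64(0.03172364809579884), 197)
top S 185 0.0712 (array([0.56319528, 0.38223567]), np.float64(0.025820997101506385), 183)
side L 343 0.0788 (array([ 0.50340811, -0.19733796]), np.float64(0.032522374160649466), 191)
side M 211 0.102 (array([ 0.5035484 , -0.19185314]), np.float64(0.0320099960221813), 202)
side S 67 0.07 (array([0.55993371, 0.37945129]), np.float64(0.025983011728640048), 54)
circle 2303 (array([ 0.50730981, -0.18927217]), np.float64(0.03149484320176852), 2303)
t 10.12 tcp [ 508.  -189.6  171. ] gap 85.4 F [-0.3 -0.2 -0.8] shift [5.569e+02 1.404e+02 3.000e-01] turn [ 0.0026  0.0019 -0.0009]
```

Request:
move_arm(
  increments=[
    {"x": 37,"y": 9.4,"z": 0,"ax": 0,"ay": 0,"az": 0},
    {"x": 75,"y": 18.8,"z": 0,"ax": 0,"ay": 0,"az": 0},
    {"x": 113,"y": 28.4,"z": 0,"ax": 0,"ay": 0,"az": 0},
    {"x": 151,"y": 38,"z": 0,"ax": 0,"ay": 0,"az": 0},
    {"x": 189,"y": 47.6,"z": 0,"ax": 0,"ay": 0,"az": 0},
  ],
)

```text
time_s: 10.53
tool_pos: [0.5239, 0.0066, 0.1665]
eef_rot: [0.652, 0.758, -0.001, -0.002]
ft_force: [2.1, 0.0, -0.7]
finger_gap: 0.0853
finger_force: 0.0
```

Request:
move_arm(
  increments=[
    {"x": 38,"y": 9.6,"z": 0,"ax": 0,"ay": 0,"az": 0},
    {"x": 76,"y": 19.2,"z": 0,"ax": 0,"ay": 0,"az": 0},
    {"x": 114,"y": 28.8,"z": 0,"ax": 0,"ay": 0,"az": 0},
    {"x": 152,"y": 38.2,"z": 0,"ax": 0,"ay": 0,"az": 0},
    {"x": 190,"y": 47.8,"z": 0,"ax": 0,"ay": 0,"az": 0},
  ],
)

```text
time_s: 10.95
tool_pos: [0.5425, 0.2015, 0.1664]
eef_rot: [0.652, 0.758, -0.002, -0.001]
ft_force: [0.9, 0.7, -0.1]
finger_gap: 0.0852
finger_force: 0.0
```

Request:
move_arm(
  increments=[
    {"x": 38,"y": 9.6,"z": 0,"ax": 0,"ay": 0,"az": 0},
    {"x": 76,"y": 19.2,"z": 0,"ax": 0,"ay": 0,"az": 0},
    {"x": 114,"y": 28.8,"z": 0,"ax": 0,"ay": 0,"az": 0},
    {"x": 152,"y": 38.2,"z": 0,"ax": 0,"ay": 0,"az": 0},
    {"x": 178,"y": 45,"z": 0,"ax": 0,"ay": 0,"az": 0},
  ],
)

```text
time_s: 11.37
tool_pos: [0.5601, 0.3855, 0.1655]
eef_rot: [0.651, 0.759, -0.002, -0.001]
ft_force: [0.0, -1.0, -0.2]
finger_gap: 0.0851
finger_force: 0.0
```

Request:
move_arm(
  increments=[
    {"x": 0,"y": 0,"z": 15,"ax": 0,"ay": 0,"az": 0},
    {"x": 0,"y": 0,"z": 40,"ax": 0,"ay": 0,"az": 0},
    {"x": 0,"y": 0,"z": 50,"ax": 0,"ay": 0,"az": 0},
    {"x": 0,"y": 0,"z": 50,"ax": 0,"ay": 0,"az": 0},
    {"x": 0,"y": 0,"z": 50,"ax": 0,"ay": 0,"az": 0},
  ],
)

```text
time_s: 11.78
tool_pos: [0.5605, 0.3814, 0.1168]
eef_rot: [0.652, 0.758, -0.003, -0.001]
ft_force: [0.7, 0.1, 2.1]
finger_gap: 0.0854
finger_force: 0.0
```

```bash
python3 - <<'E'
from h import *
to((564,382.2,120))
look((.564,.3822),.072,.04)
to((564,382.2,120))
E
```

```text
t 11.78 tcp [560.5 381.4 116.8] gap 85.4 F [0.7 0.1 2.1] shift [ 0.3  3.6 -3.3] turn [-0.0053  0.0019 -0.0013]
circle 2259 (array([0.56416749, 0.38253599]), np.float64(0.025576270661226686), 2258)
t 11.83 tcp [561.6 381.9 118.9] gap 85.3 F [-0.3 -0.1 -0.4] shift [-0.   2.4 -1.1] turn [-0.0018  0.0006 -0.0015]
```

Request:
move_arm(
  increments=[
    {"x": 0,"y": 1.8,"z": 20,"ax": 0,"ay": 0,"az": 0},
    {"x": 0,"y": 1.8,"z": 50,"ax": 0,"ay": 0,"az": 0},
    {"x": 0,"y": 1.8,"z": 80,"ax": 0,"ay": 0,"az": 0},
    {"x": 0,"y": 1.8,"z": 90,"ax": 0,"ay": 0,"az": 0},
    {"x": 0,"y": 1.8,"z": 95,"ax": 0,"ay": 0,"az": 0},
  ],
)

```text
time_s: 12.25
tool_pos: [0.5626, 0.3817, 0.0227]
eef_rot: [0.652, 0.758, -0.002, -0.001]
ft_force: [-0.9, -0.9, -0.6]
finger_gap: 0.0856
finger_force: 0.0
```

Request:
move_arm(
  increments=[
    {"x": 0,"y": 0,"z": 0,"ax": 0,"ay": 0,"az": 0},
    {"x": 0,"y": 0,"z": 0,"ax": 0,"ay": 0,"az": 0},
    {"x": 0,"y": 0,"z": 0,"ax": 0,"ay": 0,"az": 0},
    {"x": 0,"y": 0,"z": 0,"ax": 0,"ay": 0,"az": 0},
  ],
)

```text
time_s: 12.58
tool_pos: [0.5656, 0.3838, 0.0273]
eef_rot: [0.652, 0.758, 0.002, 0.001]
ft_force: [0.2, 0.1, -0.4]
finger_gap: 0.0854
finger_force: 0.0
```

```bash
python3 -c "
from h import *
to((564.2,382.5,18.5))"
```

```text
t 12.58 tcp [565.6 383.8  27.3] gap 85.4 F [ 0.2  0.1 -0.4] shift [-1.1 -1.6  8.8] turn [ 0.0042 -0.0016 -0.0009]
```

Request:
move_arm(
  increments=[
    {"x": -0.6,"y": -0.8,"z": 4,"ax": 0,"ay": 0,"az": 0},
    {"x": -0.6,"y": -0.8,"z": 7,"ax": 0,"ay": 0,"az": 0},
    {"x": -0.6,"y": -0.8,"z": 7,"ax": 0,"ay": 0,"az": 0},
    {"x": -0.6,"y": -0.8,"z": 7,"ax": 0,"ay": 0,"az": 0},
    {"x": -0.6,"y": -0.8,"z": 7,"ax": 0,"ay": 0,"az": 0},
  ],
)

```text
time_s: 13.0
tool_pos: [0.563, 0.3821, 0.0172]
eef_rot: [0.652, 0.758, -0.0, -0.0]
ft_force: [0.1, -0.5, 0.1]
finger_gap: 0.0854
finger_force: 0.0
```

Request:
move_arm(
  increments=[
    {"x": 0,"y": 0,"z": 0,"ax": 0,"ay": 0,"az": 0},
    {"x": 0,"y": 0,"z": 0,"ax": 0,"ay": 0,"az": 0},
    {"x": 0,"y": 0,"z": 0,"ax": 0,"ay": 0,"az": 0},
    {"x": 0,"y": 0,"z": 0,"ax": 0,"ay": 0,"az": 0},
    {"x": 0,"y": 0,"z": 0,"ax": 0,"ay": 0,"az": 0},
  ],
  gripper=0.5,
  grip_force=25,
)

```text
time_s: 13.42
tool_pos: [0.5633, 0.3823, 0.0181]
eef_rot: [0.652, 0.758, 0.0, 0.0]
ft_force: [-0.5, -0.2, 2.6]
finger_gap: 0.0534
finger_force: 26.4
```

```bash
python3 -c "
from h import *
to((564.2,382.5,18.5)); print(sense()['finger_force'])
look((.564,.3822),.072,.04)"
```

```text
t 13.42 tcp [563.3 382.3  18.1] gap 53.4 F [-0.5 -0.2  2.6] shift [ 0.   0.9 -0.4] turn [ 0.0005 -0.0003 -0.0008]
26.37953503523022
circle 8814 (array([0.56476858, 0.38340735]), np.float64(0.025818529189200006), 7204)
```

Request:
move_arm(
  increments=[
    {"x": 0,"y": 0,"z": -5,"ax": 0,"ay": 0,"az": 0},
    {"x": 0,"y": 0,"z": -20,"ax": 0,"ay": 0,"az": 0},
    {"x": 0,"y": 0,"z": -55,"ax": 0,"ay": 0,"az": 0},
    {"x": 0,"y": 0,"z": -90,"ax": 0,"ay": 0,"az": 0},
    {"x": 0,"y": 0,"z": -125,"ax": 0,"ay": 0,"az": 0},
  ],
)

```text
time_s: 13.88
tool_pos: [0.5622, 0.3816, 0.1423]
eef_rot: [0.652, 0.758, -0.001, -0.001]
ft_force: [1.0, 0.1, -1.8]
finger_gap: 0.0536
finger_force: 26.9
```

Request:
move_arm(
  increments=[
    {"x": 0,"y": 0,"z": 0,"ax": 0,"ay": 0,"az": 0},
    {"x": 0,"y": 0,"z": 0,"ax": 0,"ay": 0,"az": 0},
    {"x": 0,"y": 0,"z": 0,"ax": 0,"ay": 0,"az": 0},
  ],
)

```text
time_s: 14.13
tool_pos: [0.5631, 0.3821, 0.1419]
eef_rot: [0.652, 0.758, -0.0, -0.0]
ft_force: [-1.1, -0.0, -2.3]
finger_gap: 0.0535
finger_force: 26.9
```

```bash
python3 -c "
from h import *
to((507.2,-189.4,143)); print(sense()['finger_force'])"
```

```text
t 14.13 tcp [563.1 382.1 141.9] gap 53.5 F [-1.1 -0.  -2.3] shift [-556.6 -141.2   -0.8] turn [-0.0006  0.0003 -0.0009]
26.908457307145
```

Request:
move_arm(
  increments=[
    {"x": -25,"y": -6.3,"z": 0,"ax": 0,"ay": 0,"az": 0},
    {"x": -60,"y": -15.2,"z": 0,"ax": 0,"ay": 0,"az": 0},
    {"x": -98,"y": -24.9,"z": 0,"ax": 0,"ay": 0,"az": 0},
    {"x": -136,"y": -34.5,"z": 0,"ax": 0,"ay": 0,"az": 0},
    {"x": -174,"y": -44.1,"z": 0,"ax": 0,"ay": 0,"az": 0},
  ],
)

```text
time_s: 14.55
tool_pos: [0.5433, 0.2016, 0.1389]
eef_rot: [0.651, 0.759, -0.002, -0.002]
ft_force: [-0.1, -0.4, -1.4]
finger_gap: 0.0535
finger_force: 27.0
```

Request:
move_arm(
  increments=[
    {"x": -38,"y": -9.6,"z": 0,"ax": 0,"ay": 0,"az": 0},
    {"x": -76,"y": -19.3,"z": 0,"ax": 0,"ay": 0,"az": 0},
    {"x": -114,"y": -28.9,"z": 0,"ax": 0,"ay": 0,"az": 0},
    {"x": -152,"y": -38.6,"z": 0,"ax": 0,"ay": 0,"az": 0},
    {"x": -190,"y": -48.2,"z": 0,"ax": 0,"ay": 0,"az": 0},
  ],
)

```text
time_s: 14.97
tool_pos: [0.5242, 0.0069, 0.1394]
eef_rot: [0.652, 0.759, -0.002, -0.002]
ft_force: [1.1, 0.0, -1.4]
finger_gap: 0.0536
finger_force: 27.0
```

Request:
move_arm(
  increments=[
    {"x": -38,"y": -9.6,"z": 0,"ax": 0,"ay": 0,"az": 0},
    {"x": -76,"y": -19.3,"z": 0,"ax": 0,"ay": 0,"az": 0},
    {"x": -114,"y": -28.9,"z": 0,"ax": 0,"ay": 0,"az": 0},
    {"x": -152,"y": -38.6,"z": 0,"ax": 0,"ay": 0,"az": 0},
    {"x": -180,"y": -45.7,"z": 0,"ax": 0,"ay": 0,"az": 0},
  ],
)

```text
time_s: 15.38
tool_pos: [0.5061, -0.1788, 0.1393]
eef_rot: [0.653, 0.758, -0.001, -0.002]
ft_force: [-0.1, 0.7, -1.6]
finger_gap: 0.0535
finger_force: 27.0
```

Request:
move_arm(
  increments=[
    {"x": -12.5,"y": -3.2,"z": 0,"ax": 0,"ay": 0,"az": 0},
    {"x": -12.5,"y": -3.2,"z": 0,"ax": 0,"ay": 0,"az": 0},
    {"x": -12.5,"y": -3.2,"z": 0,"ax": 0,"ay": 0,"az": 0},
    {"x": -12.5,"y": -3.2,"z": 0,"ax": 0,"ay": 0,"az": 0},
    {"x": -12.5,"y": -3.2,"z": 0,"ax": 0,"ay": 0,"az": 0},
  ],
)

```text
time_s: 15.8
tool_pos: [0.5072, -0.1874, 0.1418]
eef_rot: [0.651, 0.759, 0.0, -0.001]
ft_force: [-0.7, -0.0, -1.9]
finger_gap: 0.0536
finger_force: 27.0
```

```bash
python3 - <<'E'
from h import *
to((507.2,-189.4,143)); print(sense()['finger_force'])
fixed([('M',(.506,-.189),.103,.04),('S',(.506,-.189),.194,.035)])
to((507.2,-189.4,143))
E
```

```text
t 15.8 tcp [ 507.2 -187.4  141.8] gap 53.6 F [-0.7 -0.  -1.9] shift [-2.  -0.3 -1.2] turn [-0.0009 -0.0014  0.0013]
27.01860772445798
top M 116 0.104 (array([ 0.50649915, -0.18779712]), np.float64(0.03142232587648555), 116)
top S 92 0.1955 (array([ 0.50870431, -0.18646085]), np.float64(0.026121623665315147), 83)
side M 168 0.1018 (array([ 0.50350502, -0.19165732]), np.float64(0.032006168910071686), 168)
side S 214 0.194 (array([ 0.50566401, -0.18969948]), np.float64(0.02638565388892054), 173)
t 15.9 tcp [ 507.5 -187.7  142.4] gap 53.7 F [ 0.4  0.1 -1.9] shift [-1.6 -0.5 -0.6] turn [-0.0002 -0.0005  0.0014]
```

Request:
move_arm(
  increments=[
    {"x": -1.5,"y": -2.4,"z": 3,"ax": 0,"ay": 0,"az": 0},
    {"x": -1.5,"y": -2.4,"z": 10,"ax": 0,"ay": 0,"az": 0},
    {"x": -1.5,"y": -2.4,"z": 22,"ax": 0,"ay": 0,"az": 0},
    {"x": -1.5,"y": -2.4,"z": 34,"ax": 0,"ay": 0,"az": 0},
    {"x": -1.5,"y": -2.4,"z": 42,"ax": 0,"ay": 0,"az": 0},
  ],
)

```text
time_s: 16.32
tool_pos: [0.504, -0.1904, 0.0978]
eef_rot: [0.652, 0.758, -0.0, -0.002]
ft_force: [0.5, 0.4, -2.8]
finger_gap: 0.0534
finger_force: 27.0
```

Request:
move_arm(
  increments=[
    {"x": 0,"y": 0,"z": 5,"ax": 0,"ay": 0,"az": 0},
    {"x": 0,"y": 0,"z": 10,"ax": 0,"ay": 0,"az": 0},
    {"x": 0,"y": 0,"z": 14,"ax": 0,"ay": 0,"az": 0},
    {"x": 0,"y": 0,"z": 17,"ax": 0,"ay": 0,"az": 0},
    {"x": 0,"y": 0,"z": 18,"ax": 0,"ay": 0,"az": 0},
  ],
)

```text
time_s: 16.73
tool_pos: [0.505, -0.1911, 0.0821]
eef_rot: [0.652, 0.758, -0.0, -0.0]
ft_force: [-0.9, 0.1, -1.0]
finger_gap: 0.0538
finger_force: 27.0
```

```bash
python3 - <<'E'
from h import *
to((505,-189.4,74))
fixed([('M',(.505,-.189),.103,.04),('S',(.505,-.189),.134,.032)])
to((505,-189.4,74))
E
```

```text
t 16.73 tcp [ 505.  -191.1   82.1] gap 53.8 F [-0.9  0.1 -1. ] shift [1.7 0.2 8.1] turn [-0.0003 -0.0002 -0.001 ]
top M 94 0.1036 (array([ 0.50648469, -0.18748785]), np.float64(0.030974538087903423), 73)
top S 72 0.1355 (array([ 0.50645677, -0.18941971]), np.float64(0.02549561061320836), 66)
side M 239 0.1022 (array([ 0.50317557, -0.19946263]), np.float64(0.025606943813830114), 134)
side S 170 0.1336 (array([ 0.50386352, -0.19359117]), np.float64(0.025748138229458095), 155)
t 16.83 tcp [ 505.2 -191.1   82.6] gap 53.6 F [-0.4  0.  -1.3] shift [1.7 0.  8.6] turn [ 0.0001  0.0001 -0.0008]
```

Request:
move_arm(
  increments=[
    {"x": 1.3,"y": 0,"z": 2,"ax": 0,"ay": 0,"az": 0},
    {"x": 1.3,"y": 0,"z": 4,"ax": 0,"ay": 0,"az": 0},
    {"x": 1.3,"y": 0,"z": 6,"ax": 0,"ay": 0,"az": 0},
    {"x": 1.3,"y": 0,"z": 7,"ax": 0,"ay": 0,"az": 0},
    {"x": 1.3,"y": 0,"z": 7,"ax": 0,"ay": 0,"az": 0},
  ],
)

```text
time_s: 17.25
tool_pos: [0.505, -0.1898, 0.0756]
eef_rot: [0.652, 0.758, -0.0, 0.0]
ft_force: [0.4, -0.6, -1.2]
finger_gap: 0.0532
finger_force: 27.0
```

Request:
move_arm(
  increments=[
    {"x": 0,"y": 0,"z": 1,"ax": 0,"ay": 0,"az": 0},
    {"x": 0,"y": 0,"z": 1,"ax": 0,"ay": 0,"az": 0},
    {"x": 0,"y": 0,"z": 1,"ax": 0,"ay": 0,"az": 0},
    {"x": 0,"y": 0,"z": 1,"ax": 0,"ay": 0,"az": 0},
  ],
)

```text
time_s: 17.58
tool_pos: [0.5051, -0.1899, 0.0755]
eef_rot: [0.652, 0.758, 0.0, 0.0]
ft_force: [-2.2, 1.0, 6.0]
finger_gap: 0.0536
finger_force: 30.5
```

Contact registers (+6 N), so the small cup is seated. I'll release, retreat and check.

Request:
move_arm(
  increments=[
    {"x": 0,"y": 0,"z": -0.7,"ax": 0,"ay": 0,"az": 0},
    {"x": 0,"y": 0,"z": -0.7,"ax": 0,"ay": 0,"az": 0},
  ],
)

```text
time_s: 17.75
tool_pos: [0.5051, -0.1899, 0.0755]
eef_rot: [0.652, 0.758, 0.0, 0.0]
ft_force: [-2.3, 0.6, 3.7]
finger_gap: 0.054
finger_force: 29.7
```

Request:
move_arm(
  increments=[
    {"x": 0,"y": 0,"z": 0,"ax": 0,"ay": 0,"az": 0},
    {"x": 0,"y": 0,"z": 0,"ax": 0,"ay": 0,"az": 0},
    {"x": 0,"y": 0,"z": 0,"ax": 0,"ay": 0,"az": 0},
    {"x": 0,"y": 0,"z": 0,"ax": 0,"ay": 0,"az": 0},
  ],
  gripper=-1,
)

```text
time_s: 18.08
tool_pos: [0.5049, -0.1898, 0.0747]
eef_rot: [0.652, 0.758, -0.0, -0.0]
ft_force: [-0.6, 0.1, -0.3]
finger_gap: 0.0855
finger_force: 0.0
```

Request:
move_arm(
  increments=[
    {"x": 0,"y": 0,"z": -5,"ax": 0,"ay": 0,"az": 0},
    {"x": 0,"y": 0,"z": -25,"ax": 0,"ay": 0,"az": 0},
    {"x": 0,"y": 0,"z": -55,"ax": 0,"ay": 0,"az": 0},
    {"x": 0,"y": 0,"z": -85,"ax": 0,"ay": 0,"az": 0},
    {"x": 0,"y": 0,"z": -100,"ax": 0,"ay": 0,"az": 0},
  ],
)

```text
time_s: 18.5
tool_pos: [0.5064, -0.1905, 0.1796]
eef_rot: [0.652, 0.758, 0.001, 0.003]
ft_force: [0.7, -0.4, 1.0]
finger_gap: 0.0853
finger_force: 0.0
```

Request:
move_arm(
  increments=[
    {"x": 40,"y": 0,"z": 0,"ax": 0,"ay": 0,"az": 0},
    {"x": 80,"y": 0,"z": 0,"ax": 0,"ay": 0,"az": 0},
    {"x": 120,"y": 0,"z": 0,"ax": 0,"ay": 0,"az": 0},
    {"x": 160,"y": 0,"z": 0,"ax": 0,"ay": 0,"az": 0},
    {"x": 200,"y": 0,"z": 0,"ax": 0,"ay": 0,"az": 0},
  ],
  gripper=-0.1,
)

```text
time_s: 18.92
tool_pos: [0.4746, 0.0094, 0.1758]
eef_rot: [0.652, 0.758, 0.0, 0.0]
ft_force: [0.7, 0.2, -0.7]
finger_gap: 0.047
finger_force: 0.0
```

```bash
cat >> h.py <<'E'
def quads(front=None):
    out={}
    for n in ('top','side'):
        im,d=read_camera(n); c=calibration(n); W=cloud(n,d,{**c,'pose':np.array(c['pose'])}); hsv=cv2.cvtColor(im,cv2.COLOR_RGB2HSV)
        X,Y,Z=W[...,0],W[...,1],W[...,2]
        reg=(d>0)&(hsv[...,1]>100)&(X>.3)&(X<.65)
        for k,h,m in (('board',.022,(Y>-.35)&(Y<.12)&(hsv[...,2]>90)),('rack',.04,(Y<-.2)&(Y>-.45))):
            P=W[reg&m&(abs(Z-h)<.006)]
            if len(P)<50: continue
            M=np.zeros(reg.shape,np.uint8); M[reg&m&(abs(Z-h)<.006)]=1
            _,lab,st,_=cv2.connectedComponentsWithStats(M); j=1+st[1:,4].argmax(); P=W[lab==j]
            r=cv2.minAreaRect((P[:,:2]*1000).astype(np.float32)); print(n,k,len(P),np.round(r[0],1),np.round(r[1],1),round(r[2],2)); out[n,k]=r
    return out
E
python3 - <<'E'
from h import *
fixed([('L',(.506,-.189),.080,.046),('M',(.506,-.189),.104,.04),('S',(.506,-.189),.128,.032)])
quads()
to((475,-18,100),19.7)
im,d=read_camera('side'); cv2.imwrite('pics/s3.png',im[170:410,210:530,::-1].repeat(2,0).repeat(2,1))
E
```

```text
top L 312 0.0822 (array([ 0.50809773, -0.18471819]), np.float64(0.024856118557491876), 312)
top M 217 0.1038 (array([ 0.50688548, -0.18237972]), np.float64(0.029040909619023315), 151)
top S 194 0.1272 (array([ 0.50557749, -0.18879736]), np.float64(0.02582410978084314), 194)
side L 275 0.0791 (array([ 0.50269119, -0.19757303]), np.float64(0.030375898211484727), 252)
side M 297 0.1031 (array([ 0.50204784, -0.19798856]), np.float64(0.02710715561503548), 160)
side S 173 0.1262 (array([ 0.50252595, -0.19206046]), np.float64(0.025828985976665754), 167)
top board 85 [578.9  -0.8] [32.  18.1] 55.54
top rack 1201 [ 528.  -322.2] [153.9 122.6] 8.9
side board 2228 [474.  -19.6] [220.7  63.4] 19.54
side rack 1162 [ 526.3 -325.5] [153.4 122.8] 8.83
t 19.12 tcp [475.    8.8 175.7] gap 47.0 F [-0.6  0.2 -0.2] shift [-26.4  -4.2  75.7] turn [ 0.0008  0.0011 -0.1899]
```

View pics/s3.png

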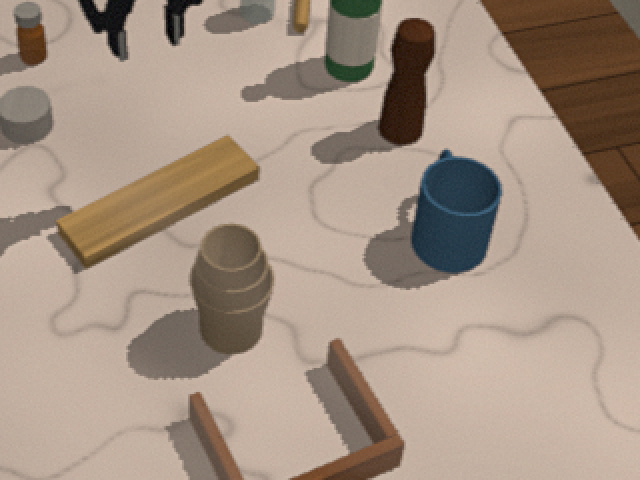

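The three cups stand nested and straight at crop (230,290), with the small cup's rim at z≈127 mm (128 expected). Next I'll go behind the board's back edge, matching its yaw.

Request:
move_arm(
  increments=[
    {"x": 10,"y": -5,"z": 0,"ax": 0,"ay": 0,"az": -0.05},
    {"x": 20,"y": -10,"z": 20,"ax": 0,"ay": 0,"az": -0.1},
    {"x": 30,"y": -12.6,"z": 50,"ax": 0,"ay": 0,"az": -0.15},
    {"x": 30,"y": -12.6,"z": 85,"ax": 0,"ay": 0,"az": -0.19},
    {"x": 30,"y": -12.6,"z": 120,"ax": 0,"ay": 0,"az": -0.19},
  ],
)

```text
time_s: 19.58
tool_pos: [0.4592, 0.0342, 0.0549]
eef_rot: [0.577, 0.817, 0.001, 0.001]
ft_force: [0.6, -0.4, 0.3]
finger_gap: 0.0469
finger_force: 0.0
```

Request:
move_arm(
  increments=[
    {"x": 0,"y": 0,"z": 0,"ax": 0,"ay": 0,"az": 0},
    {"x": 0,"y": 0,"z": 0,"ax": 0,"ay": 0,"az": 0},
    {"x": 0,"y": 0,"z": 0,"ax": 0,"ay": 0,"az": 0},
    {"x": 0,"y": 0,"z": 0,"ax": 0,"ay": 0,"az": 0},
  ],
)

```text
time_s: 19.92
tool_pos: [0.4611, 0.0348, 0.0588]
eef_rot: [0.577, 0.816, 0.002, 0.003]
ft_force: [0.6, -0.2, 0.2]
finger_gap: 0.0472
finger_force: 0.0
```

```bash
python3 - <<'E'
from h import *
to((458,36.7,-26),19.7)
im,d,W,T=look((0,0),.1)
m=(d>0)&(d<.25)&(T[...,2]>-60)&(abs(T[...,0])<30)&(abs(T[...,1])<50)&(T[...,2]<10)
P=T[m]; print(len(P),np.round(np.percentile(P[:,2],[90,99,100]),1),P[:,0].min(),P[:,0].max())
E
```

```text
t 19.92 tcp [461.1  34.8  58.8] gap 47.2 F [ 0.6 -0.2  0.2] shift [ 3.  -2.7 84.7] turn [ 0.0057  0.0026 -0.0043]
circle 0 
4807 [-34.5 -28.6 -26.7] -11.908427127410993 11.91640477535947
```

Request:
move_arm(
  increments=[
    {"x": 3,"y": -2,"z": 25,"ax": 0,"ay": 0,"az": 0},
    {"x": 3,"y": -2,"z": 48,"ax": 0,"ay": 0,"az": 0},
    {"x": 3,"y": -2,"z": 63,"ax": 0,"ay": 0,"az": 0},
    {"x": 3,"y": -2,"z": 72,"ax": 0,"ay": 0,"az": 0},
    {"x": 3,"y": -2,"z": 78,"ax": 0,"ay": 0,"az": 0},
  ],
)

```text
time_s: 20.38
tool_pos: [0.4562, 0.0377, -0.022]
eef_rot: [0.577, 0.817, 0.0, 0.001]
ft_force: [0.6, 0.3, 0.3]
finger_gap: 0.047
finger_force: 0.0
```

Request:
move_arm(
  increments=[
    {"x": 0,"y": 0,"z": 0,"ax": 0,"ay": 0,"az": 0},
    {"x": 0,"y": 0,"z": 0,"ax": 0,"ay": 0,"az": 0},
    {"x": 0,"y": 0,"z": 0,"ax": 0,"ay": 0,"az": 0},
    {"x": 0,"y": 0,"z": 0,"ax": 0,"ay": 0,"az": 0},
  ],
)

```text
time_s: 20.72
tool_pos: [0.4564, 0.0378, -0.0214]
eef_rot: [0.577, 0.817, 0.001, 0.001]
ft_force: [-0.5, 0.5, -0.7]
finger_gap: 0.0468
finger_force: 0.0
```

```bash
python3 - <<'E'
from h import *
to((458,36.7,-20),19.7)
quads()
E
```

```text
t 20.72 tcp [456.4  37.8 -21.4] gap 46.8 F [-0.5  0.5 -0.7] shift [-1.5  1.2 -1.4] turn [ 0.0024  0.001  -0.0028]
top board 1188 [540.2   7. ] [84.3 59.1] 19.98
top rack 1213 [ 527.9 -321.7] [153.8 122.4] 9.04
side board 2244 [474.1 -19.3] [222.3  63.5] 19.82
side rack 1157 [ 526.4 -326.5] [152.4 122. ] 8.8
```

Request:
move_arm(
  increments=[
    {"x": -5,"y": 0.5,"z": 0,"ax": 0,"ay": 0,"az": 0},
    {"x": -10,"y": 1,"z": 0,"ax": 0,"ay": 0,"az": 0},
    {"x": -14,"y": 1,"z": 0,"ax": 0,"ay": 0,"az": 0},
    {"x": -18,"y": 1,"z": 0,"ax": 0,"ay": 0,"az": 0},
    {"x": -22,"y": 1,"z": 0,"ax": 0,"ay": 0,"az": 0},
  ],
)

```text
time_s: 21.23
tool_pos: [0.4634, 0.0175, -0.0227]
eef_rot: [0.577, 0.817, 0.0, -0.0]
ft_force: [-0.6, 1.7, 2.2]
finger_gap: 0.0467
finger_force: 0.9
```

Request:
move_arm(
  increments=[
    {"x": -8,"y": -1,"z": 0,"ax": 0,"ay": 0,"az": 0.024},
    {"x": -16,"y": -2,"z": 0,"ax": 0,"ay": 0,"az": 0.048},
    {"x": -24,"y": -3,"z": 0,"ax": 0,"ay": 0,"az": 0.072},
    {"x": -32,"y": -4,"z": 0,"ax": 0,"ay": 0,"az": 0.096},
    {"x": -40,"y": -5,"z": 0,"ax": 0,"ay": 0,"az": 0.12},
  ],
)

```text
time_s: 21.65
tool_pos: [0.4722, -0.0228, -0.0228]
eef_rot: [0.626, 0.78, 0.0, -0.0]
ft_force: [-0.1, 1.7, 0.6]
finger_gap: 0.0474
finger_force: 0.7
```

Request:
move_arm(
  increments=[
    {"x": -8,"y": 0,"z": 0,"ax": 0,"ay": 0,"az": 0.024},
    {"x": -16,"y": 0,"z": 0,"ax": 0,"ay": 0,"az": 0.048},
    {"x": -24,"y": 0,"z": 0,"ax": 0,"ay": 0,"az": 0.072},
    {"x": -29,"y": 0,"z": 0,"ax": 0,"ay": 0,"az": 0.072},
    {"x": -33,"y": 0,"z": 0,"ax": 0,"ay": 0,"az": 0.072},
  ],
)

```text
time_s: 22.07
tool_pos: [0.4792, -0.0548, -0.0228]
eef_rot: [0.653, 0.758, -0.0, -0.0]
ft_force: [-0.9, 1.7, 1.8]
finger_gap: 0.0471
finger_force: 1.0
```

```bash
python3 - <<'E'
from h import *
o=quads()
to((507.8,-191.8,-21),8.8)
fixed([('S',(.506,-.189),.128,.032)])
im,d=read_camera('top'); cv2.imwrite('pics/t4.png',im[170:380,270:590,::-1].repeat(2,0).repeat(2,1))
E
```

```text
top board 550 [571.7 -80.6] [46.3 59.2] 7.74
top rack 1212 [ 528.  -322.5] [153.8 123.3] 8.74
side board 2028 [483.8 -98. ] [221.2  62.3] 8.72
side rack 1153 [ 526.5 -326.5] [152.5 121.3] 9.36
t 22.17 tcp [479.3 -55.1 -22.9] gap 47.3 F [0.1 0.5 0.6] shift [-139.4    8.    -1.7] turn [-0.0003  0.001  -0.0056]
top S 134 0.1271 (array([ 0.50552112, -0.18890896]), np.float64(0.025629549035602193), 134)
side S 173 0.126 (array([ 0.50249634, -0.19193612]), np.float64(0.025816670822987005), 166)
```

View pics/t4.png

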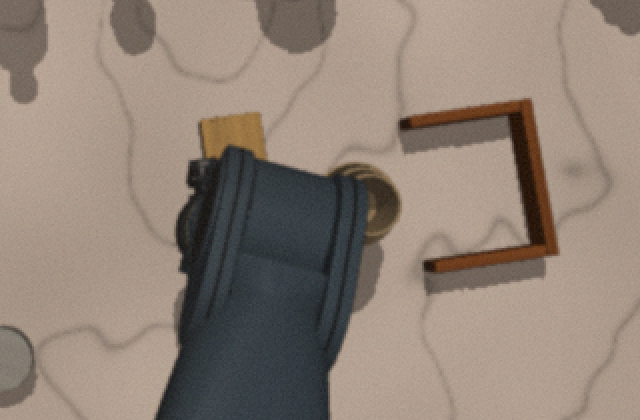

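The board is now parallel to the rack front; its visible end is at crop (233,137), with the stack at (370,200) ahead of it. The wrist link seems to hang over the stack, so I'll check its clearance by depth before going on.

```bash
python3 - <<'E'
from h import *
s=sense()
for n in ('top','side'):
    im,d=read_camera(n); c=calibration(n); W=cloud(n,d,{**c,'pose':np.array(c['pose'])})
    T=(W-np.array(s['tool_pos']))@R.from_quat(s['eef_rot']).as_matrix()*1e3
    hsv=cv2.cvtColor(im,cv2.COLOR_RGB2HSV)
    Z=W[...,2]*1e3
    for a in range(-140,100,20):
        m=(d>0)&(T[...,0]>=a)&(T[...,0]<a+20)&(abs(T[...,1])<120)&(Z>30)
        if n=='side': m&=(im.max(-1)<110)
        if m.sum()>5: print(n,a,m.sum(),'z',np.round(np.percentile(Z[m],[0,5,50,100])),'y',np.round(np.percentile(T[...,1][m],[0,100])))
print(np.round(s['q'],2))
E
```

```text
top -140 128 z [ 46.  54. 100. 131.] y [-30.  47.]
top -120 9 z [61. 68. 79. 83.] y [37. 42.]
top -60 178 z [437. 444. 463. 475.] y [-6. 30.]
top -40 997 z [428. 450. 473. 488.] y [-55.  34.]
top -20 1816 z [103. 454. 474. 499.] y [-102.   69.]
top 0 2804 z [ 47. 224. 485. 520.] y [-120.   68.]
top 20 3273 z [136. 231. 487. 525.] y [-120.   56.]
top 40 2603 z [313. 424. 498. 529.] y [-120.   23.]
top 60 1593 z [413. 460. 512. 531.] y [-120.  -31.]
top 80 858 z [455. 482. 518. 532.] y [-120.  -72.]
side -140 184 z [ 35.  61. 102. 128.] y [-32.  40.]
side -120 65 z [ 31.  37.  73. 125.] y [-25.  19.]
side -60 1664 z [148. 313. 421. 476.] y [-27.  26.]
side -40 5022 z [ 77. 151. 338. 487.] y [-69.  33.]
side -20 3585 z [ 30.  57. 431. 508.] y [-120.   66.]
side 0 1442 z [ 30.  69. 482. 518.] y [-120.   63.]
side 20 781 z [438. 468. 487. 521.] y [-120.   53.]
side 40 388 z [477. 481. 507. 524.] y [-120.    4.]
side 60 151 z [479. 506. 519. 528.] y [-120.  -39.]
side 80 15 z [519. 519. 524. 527.] y [-119. -103.]
[-0.25  0.02 -0.39  1.16 -0.    1.17]
```

Clearance is fine: the low parts of the gripper stay within about 45 mm of the tool axis and the stack's rim will be about 74 mm away. I'll push straight in, slowly at first contact with the stack.

Request:
move_arm(
  increments=[
    {"x": -5,"y": 0,"z": 0,"ax": 0,"ay": 0,"az": -0.004},
    {"x": -10,"y": 0,"z": 0,"ax": 0,"ay": 0,"az": -0.004},
    {"x": -15,"y": 0,"z": 0,"ax": 0,"ay": 0,"az": -0.004},
    {"x": -20,"y": 0,"z": 0,"ax": 0,"ay": 0,"az": -0.004},
    {"x": -24,"y": 0,"z": 0,"ax": 0,"ay": 0,"az": -0.004},
  ],
)

```text
time_s: 22.83
tool_pos: [0.4828, -0.0785, -0.0229]
eef_rot: [0.651, 0.759, -0.0, -0.0]
ft_force: [-0.3, 0.3, -0.9]
finger_gap: 0.0469
finger_force: 0.4
```

Request:
move_arm(
  increments=[
    {"x": -3,"y": 0,"z": 0,"ax": 0,"ay": 0,"az": 0},
    {"x": -6,"y": 0,"z": 0,"ax": 0,"ay": 0,"az": 0},
    {"x": -9,"y": 0,"z": 0,"ax": 0,"ay": 0,"az": 0},
    {"x": -12,"y": 0,"z": 0,"ax": 0,"ay": 0,"az": 0},
    {"x": -15,"y": 0,"z": 0,"ax": 0,"ay": 0,"az": 0},
  ],
)

```text
time_s: 23.25
tool_pos: [0.4847, -0.091, -0.0228]
eef_rot: [0.651, 0.759, 0.002, -0.002]
ft_force: [-1.0, 7.1, 2.0]
finger_gap: 0.0469
finger_force: 3.3
```

Request:
move_arm(
  increments=[
    {"x": -3,"y": 0,"z": 0,"ax": 0,"ay": 0,"az": 0},
    {"x": -6,"y": 0,"z": 0,"ax": 0,"ay": 0,"az": 0},
    {"x": -9,"y": 0,"z": 0,"ax": 0,"ay": 0,"az": 0},
    {"x": -12,"y": 0,"z": 0,"ax": 0,"ay": 0,"az": 0},
    {"x": -15,"y": 0,"z": 0,"ax": 0,"ay": 0,"az": 0},
  ],
)

```text
time_s: 23.67
tool_pos: [0.487, -0.1053, -0.0228]
eef_rot: [0.65, 0.76, 0.002, -0.002]
ft_force: [-0.5, 5.0, 1.6]
finger_gap: 0.0472
finger_force: 3.1
```

```bash
python3 - <<'E'
from h import *
to((507.8,-191.8,-21),8.8)
o=quads()
fixed([('S',(.508,-.21),.128,.04)])
E
```

```text
t 23.67 tcp [ 487.  -105.3  -22.8] gap 47.2 F [-0.5  5.   1.6] shift [-88.6   7.3  -2.2] turn [ 0.0002 -0.0048  0.0009]
top board 677 [ 568.8 -132.5] [68.8 59.5] 9.17
top rack 1150 [ 528.  -322.4] [153.8 122.1] 9.07
side board 1334 [ 443.6 -156.1] [123.2  62.4] 9.86
side rack 1161 [ 526.6 -326.2] [153.2 121.7] 8.79
top S 0  
side S 185 0.1261 (array([ 0.50523887, -0.20884578]), np.float64(0.02585808756910459), 174)
```

Request:
move_arm(
  increments=[
    {"x": -4,"y": 0,"z": 0,"ax": 0,"ay": 0,"az": 0},
    {"x": -8,"y": 0,"z": 0,"ax": 0,"ay": 0,"az": 0},
    {"x": -12,"y": 0,"z": 0,"ax": 0,"ay": 0,"az": 0},
    {"x": -16,"y": 0,"z": 0,"ax": 0,"ay": 0,"az": 0},
    {"x": -20,"y": 0,"z": 0,"ax": 0,"ay": 0,"az": 0},
  ],
)

```text
time_s: 24.28
tool_pos: [0.4901, -0.1257, -0.0228]
eef_rot: [0.651, 0.759, 0.001, -0.001]
ft_force: [-1.6, 5.7, 2.5]
finger_gap: 0.047
finger_force: 3.1
```

Request:
move_arm(
  increments=[
    {"x": -4,"y": 0,"z": 0,"ax": 0,"ay": 0,"az": 0},
    {"x": -8,"y": 0,"z": 0,"ax": 0,"ay": 0,"az": 0},
    {"x": -12,"y": 0,"z": 0,"ax": 0,"ay": 0,"az": 0},
    {"x": -16,"y": 0,"z": 0,"ax": 0,"ay": 0,"az": 0},
    {"x": -20,"y": 0,"z": 0,"ax": 0,"ay": 0,"az": 0},
  ],
)

```text
time_s: 24.7
tool_pos: [0.4931, -0.1454, -0.0228]
eef_rot: [0.651, 0.759, 0.001, -0.001]
ft_force: [-1.6, 6.7, 1.2]
finger_gap: 0.0473
finger_force: 3.2
```

Request:
move_arm(
  increments=[
    {"x": -4,"y": 0,"z": 0,"ax": 0,"ay": 0,"az": 0},
    {"x": -8,"y": 0,"z": 0,"ax": 0,"ay": 0,"az": 0},
    {"x": -12,"y": 0,"z": 0,"ax": 0,"ay": 0,"az": 0},
    {"x": -16,"y": 0,"z": 0,"ax": 0,"ay": 0,"az": 0},
    {"x": -20,"y": 0,"z": 0,"ax": 0,"ay": 0,"az": 0},
  ],
)

```text
time_s: 25.12
tool_pos: [0.4961, -0.1651, -0.0228]
eef_rot: [0.651, 0.759, 0.001, -0.001]
ft_force: [-0.9, 5.7, 3.0]
finger_gap: 0.0468
finger_force: 3.3
```

```bash
python3 - <<'E'
from h import *
to((507.8,-191.8,-21),8.8)
o=quads()
fixed([('S',(.513,-.267),.128,.045)])
E
```

```text
t 25.12 tcp [ 496.1 -165.1  -22.8] gap 46.8 F [-0.9  5.7  3. ] shift [-28.2   7.4  -1.9] turn [-0.0001 -0.0036  0.0006]
top board 830 [ 577.3 -192.4] [70.1 59.8] 9.19
top rack 419 [ 576.6 -330.2] [61.  90.7] 7.44
side board 1483 [ 455.2 -215.3] [126.1  62. ] 9.17
side rack 1212 [ 525.7 -326.6] [153.5 122.6] 9.09
top S 0  
side S 194 0.1261 (array([ 0.51462114, -0.26861085]), np.float64(0.026050133134137062), 189)
```

Request:
move_arm(
  increments=[
    {"x": -4,"y": 0,"z": 0,"ax": 0,"ay": 0,"az": 0},
    {"x": -8,"y": 0,"z": 0,"ax": 0,"ay": 0,"az": 0},
    {"x": -12,"y": 0,"z": 0,"ax": 0,"ay": 0,"az": 0},
    {"x": -15,"y": 0,"z": 0,"ax": 0,"ay": 0,"az": 0},
    {"x": -18,"y": 0,"z": 0,"ax": 0,"ay": 0,"az": 0},
  ],
)

```text
time_s: 25.73
tool_pos: [0.4989, -0.1832, -0.0228]
eef_rot: [0.651, 0.759, 0.001, -0.001]
ft_force: [-1.7, 6.0, 2.9]
finger_gap: 0.0472
finger_force: 3.3
```

Request:
move_arm(
  increments=[
    {"x": -1.5,"y": 0,"z": 0,"ax": 0,"ay": 0,"az": 0},
    {"x": -3,"y": 0,"z": 0,"ax": 0,"ay": 0,"az": 0},
    {"x": -4.5,"y": 0,"z": 0,"ax": 0,"ay": 0,"az": 0},
    {"x": -6,"y": 0,"z": 0,"ax": 0,"ay": 0,"az": 0},
  ],
)

```text
time_s: 26.07
tool_pos: [0.4998, -0.189, -0.0228]
eef_rot: [0.651, 0.759, 0.001, -0.001]
ft_force: [-0.8, 6.1, 2.6]
finger_gap: 0.0472
finger_force: 3.3
```

```bash
python3 - <<'E'
from h import *
to((507.8,-191.8,-21),8.8)
o=quads()
fixed([('S',(.517,-.291),.128,.045)])
im,d=read_camera('side'); cv2.imwrite('pics/s5.png',im[250:450,230:470,::-1].repeat(3,0).repeat(3,1))
E
```

```text
t 26.07 tcp [ 499.8 -189.   -22.8] gap 47.2 F [-0.8  6.1  2.6] shift [-4.   7.5 -1.8] turn [-0.0002 -0.0027  0.0002]
top board 871 [ 581.  -216.9] [70.9 60.2] 9.98
top rack 222 [ 600.5 -357.6] [61.  32.6] 56.41
side board 1500 [ 460.7 -239. ] [129.2  61.1] 8.32
side rack 1239 [ 524.8 -325.4] [154.3 124. ] 8.9
top S 0  
side S 203 0.1262 (array([ 0.51795418, -0.29178648]), np.float64(0.02601158764685622), 200)
```

View pics/s5.png

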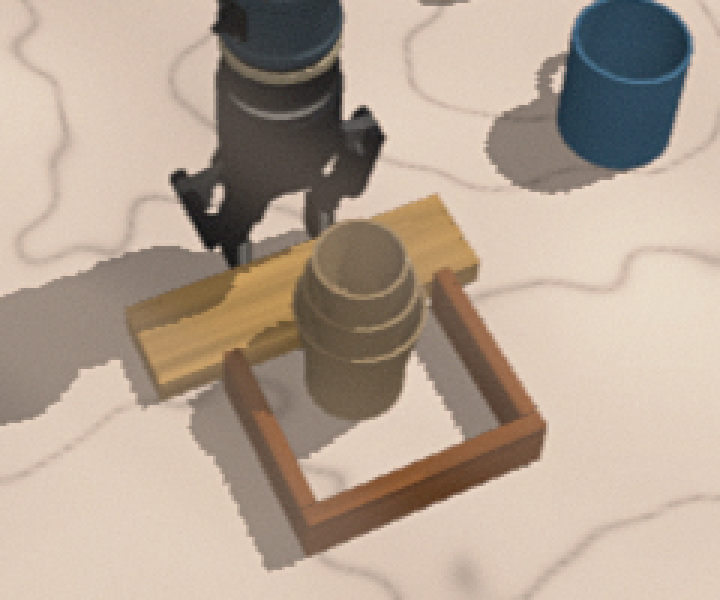

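The stack is upright inside the rack (crop (360,320)), and the board is about 4 mm short of the wall ends at crop (235,355) and (440,275). I'll nudge it in until the force rises.

Request:
move_arm(
  increments=[
    {"x": -1,"y": 0,"z": 0,"ax": 0,"ay": 0,"az": 0},
    {"x": -2,"y": 0,"z": 0,"ax": 0,"ay": 0,"az": 0},
    {"x": -2.5,"y": 0,"z": 0,"ax": 0,"ay": 0,"az": 0},
  ],
)

```text
time_s: 26.57
tool_pos: [0.5002, -0.1916, -0.0228]
eef_rot: [0.651, 0.759, 0.001, -0.001]
ft_force: [-1.8, 7.4, 3.5]
finger_gap: 0.0471
finger_force: 3.3
```

Request:
move_arm(
  increments=[
    {"x": -1,"y": 0,"z": 0,"ax": 0,"ay": 0,"az": 0},
    {"x": -1.5,"y": 0,"z": 0,"ax": 0,"ay": 0,"az": 0},
    {"x": -1.5,"y": 0,"z": 0,"ax": 0,"ay": 0,"az": 0},
  ],
)

```text
time_s: 26.82
tool_pos: [0.5004, -0.1932, -0.0228]
eef_rot: [0.651, 0.759, 0.001, -0.001]
ft_force: [-0.7, 6.1, 2.5]
finger_gap: 0.047
finger_force: 3.1
```

Request:
move_arm(
  increments=[
    {"x": -0.8,"y": 0,"z": 0,"ax": 0,"ay": 0,"az": 0},
    {"x": -1.5,"y": 0,"z": 0,"ax": 0,"ay": 0,"az": 0},
    {"x": -1.5,"y": 0,"z": 0,"ax": 0,"ay": 0,"az": 0},
  ],
)

```text
time_s: 27.07
tool_pos: [0.5006, -0.1944, -0.0228]
eef_rot: [0.651, 0.759, 0.001, -0.001]
ft_force: [-1.2, 6.4, 2.3]
finger_gap: 0.0469
finger_force: 3.2
```

```bash
python3 - <<'E'
from h import *
to((507.8,-191.8,-21),8.8)
o=quads()
E
```

```text
t 27.07 tcp [ 500.6 -194.4  -22.8] gap 46.9 F [-1.2  6.4  2.3] shift [ 1.5  7.5 -1.8] turn [-0.0002 -0.0027  0.0004]
top board 872 [ 581.9 -221.4] [70.  60.7] 9.11
top rack 177 [ 593.5 -281.8] [11.9 63.1] 9.13
side board 1490 [ 462.7 -244.6] [132.3  62.7] 9.18
side rack 1254 [ 525.6 -325.1] [155.  124.8] 8.97
```

Request:
move_arm(
  increments=[
    {"x": -0.8,"y": 0,"z": 0,"ax": 0,"ay": 0,"az": 0},
    {"x": -1.5,"y": 0,"z": 0,"ax": 0,"ay": 0,"az": 0},
    {"x": -1.5,"y": 0,"z": 0,"ax": 0,"ay": 0,"az": 0},
  ],
)

```text
time_s: 27.42
tool_pos: [0.5005, -0.1944, -0.0228]
eef_rot: [0.65, 0.76, 0.002, -0.002]
ft_force: [-1.9, 10.2, 5.3]
finger_gap: 0.0467
finger_force: 4.8
```

Request:
move_arm(
  increments=[
    {"x": -0.5,"y": 0,"z": 0,"ax": 0,"ay": 0,"az": 0},
    {"x": -1,"y": 0,"z": 0,"ax": 0,"ay": 0,"az": 0},
    {"x": -1,"y": 0,"z": 0,"ax": 0,"ay": 0,"az": 0},
  ],
)

```text
time_s: 27.67
tool_pos: [0.5005, -0.1944, -0.0228]
eef_rot: [0.65, 0.76, 0.002, -0.003]
ft_force: [-1.5, 12.1, 6.3]
finger_gap: 0.0468
finger_force: 5.9
```

Request:
move_arm(
  increments=[
    {"x": -1,"y": 0,"z": 0,"ax": 0,"ay": 0,"az": 0},
    {"x": -2,"y": 0,"z": 0,"ax": 0,"ay": 0,"az": 0},
    {"x": -2,"y": 0,"z": 0,"ax": 0,"ay": 0,"az": 0},
  ],
)

```text
time_s: 27.92
tool_pos: [0.5005, -0.1943, -0.0228]
eef_rot: [0.65, 0.76, 0.004, -0.004]
ft_force: [-2.2, 16.6, 8.0]
finger_gap: 0.047
finger_force: 8.1
```

Request:
move_arm(
  increments=[
    {"x": 2,"y": 0,"z": 0,"ax": 0,"ay": 0,"az": 0},
    {"x": 6,"y": 0,"z": 0,"ax": 0,"ay": 0,"az": 0},
    {"x": 15,"y": 0,"z": 0,"ax": 0,"ay": 0,"az": 0},
    {"x": 30,"y": 0,"z": 0,"ax": 0,"ay": 0,"az": 0},
    {"x": 50,"y": 0,"z": 0,"ax": 0,"ay": 0,"az": 0},
  ],
)

```text
time_s: 28.33
tool_pos: [0.4944, -0.1517, -0.0225]
eef_rot: [0.652, 0.758, -0.001, 0.001]
ft_force: [0.8, 0.3, -0.6]
finger_gap: 0.0474
finger_force: 0.0
```

Request:
move_arm(
  increments=[
    {"x": 15,"y": 0,"z": -30,"ax": 0,"ay": 0,"az": 0},
    {"x": 35,"y": 0,"z": -60,"ax": 0,"ay": 0,"az": 0},
    {"x": 60,"y": 0,"z": -90,"ax": 0,"ay": 0,"az": 0},
    {"x": 85,"y": 0,"z": -120,"ax": 0,"ay": 0,"az": 0},
    {"x": 110,"y": 0,"z": -150,"ax": 0,"ay": 0,"az": 0},
  ],
)

```text
time_s: 28.75
tool_pos: [0.4767, -0.0412, 0.1286]
eef_rot: [0.651, 0.759, -0.0, 0.001]
ft_force: [0.9, 0.2, -0.0]
finger_gap: 0.0466
finger_force: 0.0
```

```bash
python3 - <<'E'
from h import *
o=quads(); s=sense(); print(s['time_s'],s['tool_pos'])
fixed([('L',(.523,-.292),.080,.046),('M',(.523,-.292),.104,.04),('S',(.523,-.292),.128,.034)])
for n in ('top','side'):
    (c,_,ra)=o[n,'rack']; a=np.radians(8.9); u=np.array([np.sin(a),-np.cos(a)]); b=o[n,'board']
    ctr={'top':(528,-322.2),'side':(526.4,-326)}[n]; f=np.array(ctr)-61*u
    r=np.array(b[0])-f; print(n,'board rack x,y',r@u,r@[np.cos(a),np.sin(a)],'yaw',b[2])
im,d=read_camera('top'); cv2.imwrite('pics/t6.png',im[170:380,320:640,::-1].repeat(2,0).repeat(2,1))
E
```

```text
top board 1031 [ 580.1 -221.8] [72.8 61.4] 8.02
top rack 1208 [ 527.9 -322.5] [153.8 122.6] 9.07
side board 1522 [ 461.6 -244.2] [128.3  62. ] 8.34
side rack 1209 [ 525.6 -325.9] [154.7 123.4] 8.9
28.85 [ 0.48054784 -0.04010811  0.13383416]
top L 367 0.0814 (array([ 0.52348857, -0.27896048]), np.float64(0.028131428040652235), 178)
top M 251 0.1036 (array([ 0.52237042, -0.28704191]), np.float64(0.027151975779274168), 146)
top S 211 0.1271 (array([ 0.52179624, -0.29355363]), np.float64(0.02592285569106086), 210)
side L 354 0.0797 (array([ 0.5180059 , -0.30434003]), np.float64(0.02864151131671192), 275)
side M 313 0.1029 (array([ 0.5184892 , -0.30278066]), np.float64(0.027044532514591445), 169)
side S 203 0.1262 (array([ 0.5189446 , -0.29687474]), np.float64(0.025895649112947918), 196)
top board rack x,y -30.114240250996538 67.05182564718888 yaw 8.016555786132812
side board rack x,y -29.86300039828033 -51.38286811425587 yaw 8.340791702270508
```

View pics/t6.png

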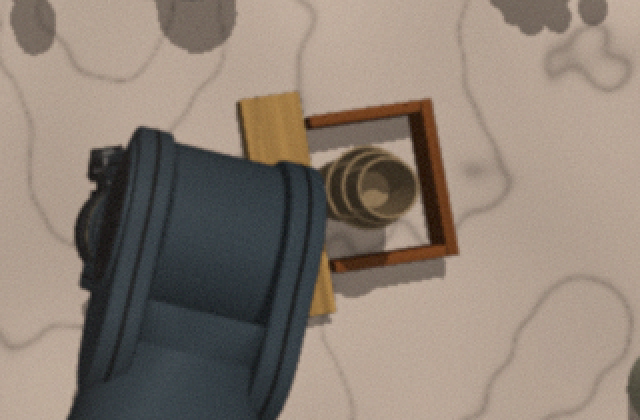

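The board is flush against both wall ends, (305,120) and (335,265), and the stack is upright inside at (370,185). I'll move the arm clear for a full check of the board.

Request:
move_arm(
  increments=[
    {"x": 40,"y": -8,"z": 0,"ax": 0,"ay": 0,"az": 0},
    {"x": 78,"y": -16,"z": 0,"ax": 0,"ay": 0,"az": 0},
    {"x": 116,"y": -24,"z": 0,"ax": 0,"ay": 0,"az": 0},
    {"x": 150,"y": -30,"z": 0,"ax": 0,"ay": 0,"az": 0},
    {"x": 180,"y": -35,"z": 0,"ax": 0,"ay": 0,"az": 0},
  ],
)

```text
time_s: 29.42
tool_pos: [0.4132, 0.1308, 0.1248]
eef_rot: [0.652, 0.759, -0.002, -0.001]
ft_force: [0.2, -0.2, -0.4]
finger_gap: 0.0471
finger_force: 0.0
```

```bash
python3 - <<'E'
from h import *
o=quads()
a=np.radians(8.9); u=np.array([np.sin(a),-np.cos(a)]); r=np.array(o['top','board'][0])-(np.array((528,-322.2))-61*u); print(r@u,r@[np.cos(a),np.sin(a)])
fixed([('S',(.522,-.294),.128,.034)])
to((0,0,0))
E
```

```text
top board 3355 [ 508.  -233.5] [219.2  61.6] 9.36
top rack 1201 [ 528.1 -322.7] [153.6 122.3] 8.83
side board 1522 [ 461.2 -243.4] [128.5  62.5] 8.94
side rack 1212 [ 526.  -325.4] [154.9 124. ] 9.06
-29.76598925831005 -5.990438821030218
top S 220 0.1273 (array([ 0.52174874, -0.29345118]), np.float64(0.025808508075482964), 219)
side S 206 0.1263 (array([ 0.51873446, -0.29688235]), np.float64(0.02590492172159787), 201)
t 29.62 tcp [414.3 129.9 125.3] gap 47.0 F [-0.3 -0.  -0.6] shift [ -64.7 -428.9  126.7] turn [-0.0031  0.0011  0.002 ]
```

All values are in tolerance: board x −29.8 mm, y −6 mm, yaw error below 0.01 rad, stack at rest. I'll hand in.

```bash
python3 -c "
from cell import *
print(sign_off())"
```

```text
the job is handed in; nothing more can be done
None
```

The cups are nested in one upright stack inside the rack, with the board flush across its front, and I've handed the job in at about 30 s of the 64 s allowed; no verdict came back.

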